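# Load furniture feet into a three-pin jig

## Robot

A 7-joint arm with a two-finger parallel gripper is mounted at the origin on the work surface. World frame = base frame: x ahead of the robot, y to its left, z up, the work surface at z = 0. Lengths are in m, angles in rad, forces in N, time in s.
With the tool pointing down it reaches from about 0.4 to 0.85 m from the base axis. Payload 10.4 kg.
Tool frame: the origin (TCP) lies on the centre line of the jaws, within the pads' length; the fingertips stand 11 mm ahead of it and the grasp point (between the pads) lies 8 mm behind it (env.tip_reach is the distance from the TCP to the fingertips, in m); z points along the fingers, y is the direction in which the jaws open and shut (so a half turn about z gives the same grasp; the last joint's range is limited). The gripper opens to 85 mm and grips with 20 to 120 N. Pads are 22 mm wide; open, the fingers measure 114 mm over their backs; the gripper's body (76 mm by 85 mm) begins 54 mm behind the grasp point. The pads swing forward as they close: fully open they stand 13 mm farther back than shut.
Start: joints at [1.119, 0.332, -0.065, 1.46, 0.022, 1.35, -0.088], TCP at [0.26, -0.568, 0.242] pointing down, gripper open.
Joint ranges: [-2.6, 2.6], [-0.5, 2.12], [-1.47, 1.34], [0.16, 2.42], [-1.27, 4.41], [0.06, 2.06], [-2.6, 2.6]. Speed limits (rad/s): [2.22, 2.22, 2.79, 2.79, 3.14, 3.14, 3.14].

## Interface

Orientations are given as a unit quaternion [w, x, y, z].
In Python, from bench import env gives the robot as it stands. The module is installed in compiled form; this text tells all that it offers.
- The arm moves only by the tool drive_tool, never from a script. Its argument "moves" is a list of rows, each a list of 3 entries, a list of its own where there are three numbers: the shift along the tool's x, y, z in m, then the turn about the tool's z in rad, then the opening, from 0 (shut) to 1 (fully open). A call has 1 to 12 rows; each row is the pose to reach, as a shift and turn from the pose commanded when the call began, along the tool's axes at that moment; what a row does not reach only later rows make up. A row lasts 1/8 s, in which the tool goes at most 62.5 mm and 10.7 degrees, less where a joint would pass 70% of its speed; a pose out of reach is approached as far as the arm can. A call with a gripper value outside its range is refused whole. The fingers move at their own pace and stop on an object; "force" is the grip in N (left out, the last holds). Time passes only in rows, so rows that repeat a pose let the fingers close. It gives the time, the measured TCP pose, the force and the opening at its end, in the units of the state.
- env.read_state(): the state, without advancing time (a new reading comes with each control period).
- env.grab_frame(name): name is "scene" or "top" or "wrist"; returns a dict with "color" (400x640x3 uint8, red, green, blue), "mtx" (3x3 intrinsics, pixels), "k1" (the pictures are not rectified: a ray, as slopes to the right and down, at radius r is drawn at 1 + k1 r^2 times it, then the intrinsics apply), "view" (4x4, takes a point from world to camera coordinates). Camera axes: x right, y down, z forward; pixel columns grow to the right and rows downward; lengths in m; the calibration is good to about 2 mm. A picture is of the moment at which its call begins. There is no depth.
- env.close_job(): hands the job in, once; it reports no verdict.
The state is a dict: "time_s": time; "joint_pos": joint angles; "joint_velocities": joint speeds; "tau": joint torques, N m; "position": TCP position; "tcp_rot": TCP orientation; "contact_force": force on the tool from outside, world axes, zero at the start; "torque": the same for the moment, N m; "finger_gap": finger opening in m.
Only numpy, scipy, OpenCV 4.12 (cv2) and the standard library are available. Lean on these libraries where they do the work, as an engineer would, in place of code of your own. Each camera call takes 0.05 s, during which the arm holds its last target.

## Task

Take the clear cover off the parts tray and stand it upright on the bench beside the tray. Put every foot from the tray on the blue jig, each in its own nest, and slide it in under the pin heads until it stands flat, fully home against all three pins; when all are home and let go, press the green ready button right down, then put the cover back on the empty tray, square inside the rim and fully down. Leave the bottle, the sanding block and the tin alone.

Things in the scene. Friction and masses are not known exactly. Their poses are not given: they have to be found in the camera images.
- foot1_mid (a point): turned hardwood furniture foot (one of three alike, one may be absent): a round flange 70 mm in diameter and 16 mm thick at the bottom, above it an upright round stem 32 mm in diameter; 60 mm tall over all, about 130 g. Point: on its axis, 30 mm above its underside; z is its axis, up when it stands. It starts standing on the tray floor under the cover.
- foot2_mid (a point): turned hardwood furniture foot (one of three alike, one may be absent): a round flange 70 mm in diameter and 16 mm thick at the bottom, above it an upright round stem 32 mm in diameter; 60 mm tall over all, about 130 g. Point: on its axis, 30 mm above its underside; z is its axis, up when it stands. It starts standing on the tray floor under the cover.
- foot3_mid (a point): turned hardwood furniture foot (one of three alike, one may be absent): a round flange 70 mm in diameter and 16 mm thick at the bottom, above it an upright round stem 32 mm in diameter; 60 mm tall over all, about 130 g. Point: on its axis, 30 mm above its underside; z is its axis, up when it stands. It starts standing on the tray floor under the cover.
- nest1 (a point): left (+y) nest on the blue jig plate. Point: centre of the seat (marked by a thin bright disc) on the plate's level top; a home foot's axis stands here. x (level) points from the nest's open side to its back pin. Three pins 12 mm in diameter stand 41.4 mm from the point at 0 and +-60 degrees from x; a home flange bears on all three (0.4 mm play). Heads: see jig. Nests are 104 mm apart.
- nest2 (a point): middle nest on the blue jig plate. Point: centre of the seat (marked by a thin bright disc) on the plate's level top; a home foot's axis stands here. x (level) points from the nest's open side to its back pin. Three pins 12 mm in diameter stand 41.4 mm from the point at 0 and +-60 degrees from x; a home flange bears on all three (0.4 mm play). Heads: see jig. Nests are 104 mm apart.
- nest3 (a point): right (-y) nest on the blue jig plate. Point: centre of the seat (marked by a thin bright disc) on the plate's level top; a home foot's axis stands here. x (level) points from the nest's open side to its back pin. Three pins 12 mm in diameter stand 41.4 mm from the point at 0 and +-60 degrees from x; a home flange bears on all three (0.4 mm play). Heads: see jig. Nests are 104 mm apart.
- cover_grip (a point): middle of the cover's grip, a black bar 80 (x) by 18 (y) by 40 mm tall on the cover's top; 106 mm above the cover's lower edge, 14 mm below the bar's top, 26 mm above the cover's flat top. z is up. The cover is a clear box open below, orange top edges, 270 (x) by 92 (y) by 80 mm without the bar, walls 4 mm, 350 g. It starts on the tray floor, over the feet.
- tray_floor (a point): middle of the plywood parts tray's inner floor, 12 mm above the bench. The floor inside the rim is 280 mm (x) by 102 mm (y), so the cover has 5 mm play all round; the wooden rim is 10 mm high and 12 mm wide. The tray is fixed to the bench; x runs along its length.
- ready_top (a point): top centre of the green ready button, 32 mm in diameter, facing up, in a grey housing on the blue jig plate behind the middle nest's back pin, 95 mm along x from that nest's point.
- ready (a joint): travel of the ready button, 0 = up, 0.006 m = right down; it springs back. Right down takes 5 N.
- jig: blue plate fixed to the bench, 330 mm (y) by 220 mm (x, from 95 mm before the nests' points to 125 mm beyond), 15 mm thick; origin on the bench under the middle nest, axes as the nests'. Each pin has a 22 mm head, underside 21 mm and top 25 mm above the plate, that overhangs a seated flange: a foot must slide in and out along x on the plate, under the heads.
- cover: the clear cover as a whole; origin at the middle of its lower edge plane.
- foot1: the foot as a whole; origin at the centre of its underside.
- foot2: the foot as a whole; origin at the centre of its underside.
- foot3: the foot as a whole; origin at the centre of its underside.
- glue: bystander: white glue bottle, 60 mm across, 170 mm tall, beyond the work; origin at its underside.
- sander: bystander: cork sanding block 62 by 117 by 34 mm, beyond the work; origin at its underside.
- tin: bystander: steel tin 80 mm across, 100 mm tall, beyond the work; origin at its underside.

How it is judged:
By the outcome, as a careful person would: the job done as asked, in the order asked, and still so for the second after the job is handed in, with the robot touching nothing.
Of foot1, foot2, foot3 only 2 to 3 are there at a start; the rules pass over those that are not, and their reading is None.
At some moment in a run one of foot1, foot2, foot3 may be knocked a few centimetres aside while the robot is not near it.
It also fails if it takes over 210 s, if anything falls off the work surface, if the arm or the gripper's body presses on something with over 40 N, if the wrist force passes 120 N, or if a joint passes its speed limit or range.

## Working session

There is one attempt and no reset: what is moved stays moved. The work goes in short steps, Python scripts to look and compute and a tool call to move; the robot and the scene stay as the last step left them, time stands still between calls to the robot, and variables do not carry over. Pictures are saved under pics/ and viewed, and the job is handed in when it is done.

Besides the shell and the picture viewer there is one more tool, called as name([rows], argument=value, ...), one row to a line, values as JSON. drive_tool: Moves the arm, as the interface text tells. Its arguments: {"type":"object","properties":{"moves":{"type":"array","items":{"type":"array"}},"force":{"type":"number"}},"required":["moves"]}

```bash
mkdir -p pics; cat > h.py <<'E'
import numpy as np, cv2
from bench import env
def grab(n,f):
    d=env.grab_frame(n); cv2.imwrite('pics/'+f,d['color'][:,:,::-1]); return d
E
python3 - <<'E'
from h import *
for n in ['scene','top','wrist']:
    d=grab(n,n+'0.png'); print(n,d['mtx'].round(1).tolist(),d['k1'],d['view'].round(4).tolist())
s=env.read_state(); print(s, env.tip_reach)
E
```

```text
scene [[458.6, 0.0, 314.4], [0.0, 458.6, 205.7], [0.0, 0.0, 1.0]] -0.06810448255309894 [[-0.4318, 0.9018, 0.0179, 0.2691], [0.7356, 0.3635, -0.5716, -0.3904], [-0.522, -0.2337, -0.8203, 1.5647], [0.0, 0.0, 0.0, 1.0]]
top [[457.4, 0.0, 325.0], [0.0, 457.4, 203.4], [0.0, 0.0, 1.0]] -0.02205166967519122 [[0.0174, -0.9998, 0.0115, -0.0226], [-0.9962, -0.0184, -0.085, 0.6332], [0.0852, -0.01, -0.9963, 1.1493], [0.0, 0.0, 0.0, 1.0]]
wrist [[288.5, 0.0, 321.4], [0.0, 288.5, 199.7], [0.0, 0.0, 1.0]] 0.012420232349170817 [[0.4164, -0.9092, -0.0012, -0.6227], [-0.8732, -0.4003, 0.2779, -0.0357], [-0.2532, -0.1147, -0.9606, 0.3788], [0.0, 0.0, 0.0, 1.0]]
{'time_s': 0.15, 'joint_pos': array([ 1.1193905 ,  0.33268321, -0.06474993,  1.46073979,  0.02159352,
        1.34987289, -0.08849407]), 'joint_velocities': array([-2.72967680e-03, -1.67125545e-03,  1.60913897e-04, -2.95391046e-03,
       -6.96770758e-04, -3.06550916e-04, -6.66512904e-05]), 'tau': array([ 2.58512491e-04, -6.25822806e+01,  4.90185048e-02, -3.91851211e+01,
        1.62374403e-02,  7.51378335e-03, -5.10528571e-05]), 'position': array([ 0.25978746, -0.56816317,  0.24173008]), 'tcp_rot': array([-4.90319184e-04,  9.77096202e-01,  2.12797458e-01, -1.17101519e-04]), 'contact_force': array([-0.79519393, -0.93190602, -0.26961373]), 'torque': array([ 0.01944416, -0.00011428,  0.00575059]), 'finger_gap': 0.08550707235375835} 0.011
```

View pics/scene0.png

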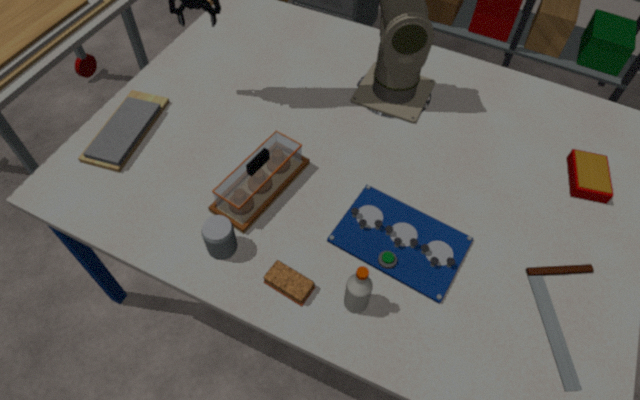

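View pics/top0.png

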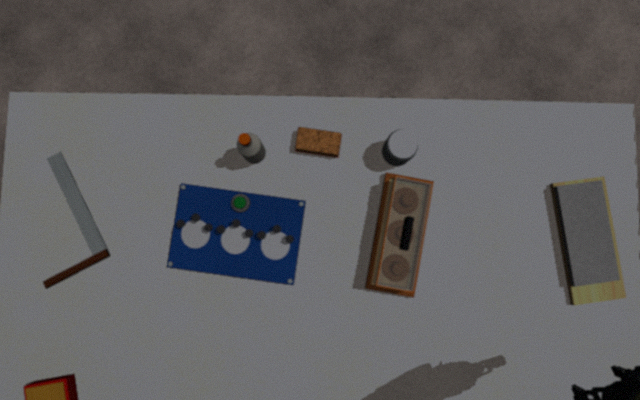

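View pics/wrist0.png

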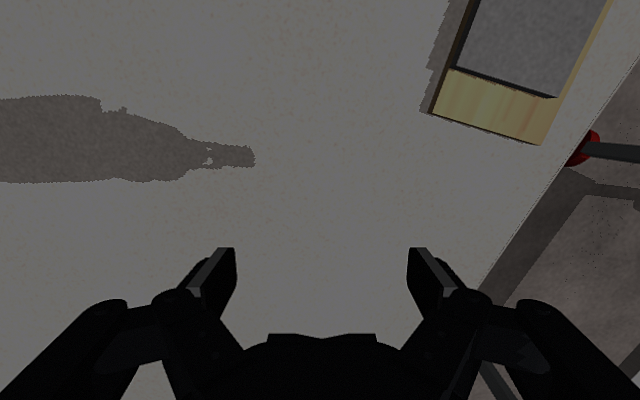

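The scene and top pictures show three feet under the cover (top: about (404,200), (400,233), (396,267)), the tray around (400,235), the jig around (236,235) with the green button at (240,203). The bystanders lie beyond at the top. The wrist picture shows only bench. I'll zoom in next.

```bash
cat >> h.py <<'E'
def ray(d,px):
    p=np.array(px,float).reshape(-1,2); K=d['mtx']
    xd=(p-[K[0,2],K[1,2]])/[K[0,0],K[1,1]]
    x=xd.copy()
    for _ in range(20):
        x=xd/(1+d['k1']*(x**2).sum(1,keepdims=True))
    V=np.asarray(d['view']);R=V[:3,:3];t=V[:3,3]
    c=-R.T@t; r=np.c_[x,np.ones(len(x))]@R
    return c,r
def unproj(d,px,z):
    c,r=ray(d,px); return c+r*((z-c[2])/r[:,2])[:,None]
def proj(d,P):
    P=np.array(P,float).reshape(-1,3);V=np.asarray(d['view']);q=P@V[:3,:3].T+V[:3,3]
    x=q[:,:2]/q[:,2:];x=x*(1+d['k1']*(x**2).sum(1,keepdims=True))
    K=d['mtx'];return x*[K[0,0],K[1,1]]+[K[0,2],K[1,2]]
def crop(d,f,x0,y0,w,h,s,gain=2.0):
    c=d['color'][y0:y0+h,x0:x0+w,::-1]; c=cv2.resize(c,None,fx=s,fy=s,interpolation=cv2.INTER_CUBIC)
    cv2.imwrite('pics/'+f,np.clip(c*gain,0,255).astype(np.uint8))
E
python3 - <<'E'
from h import *
d=env.grab_frame('top')
import pickle;pickle.dump(d,open('top0.pkl','wb'))
crop(d,'tray_t.png',350,160,100,150,4)
crop(d,'jig_t.png',160,175,155,115,5)
d=env.grab_frame('scene');pickle.dump(d,open('scene0.pkl','wb'))
crop(d,'scene_c.png',190,120,160,120,5)
E
```

```text
(no output)
```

View pics/tray_t.png

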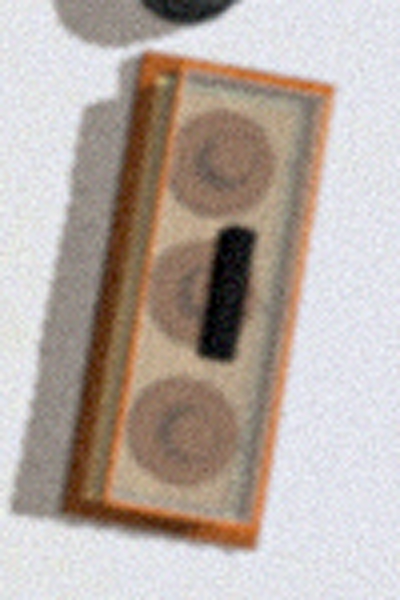

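View pics/jig_t.png

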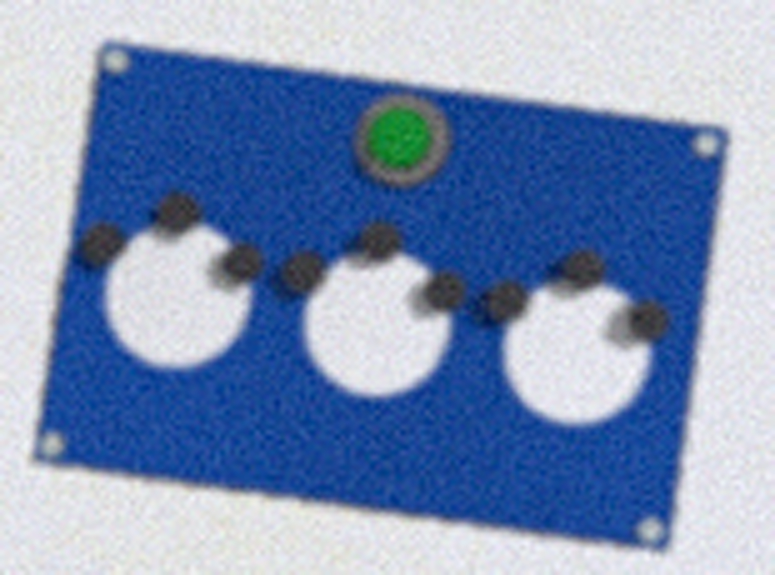

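View pics/scene_c.png

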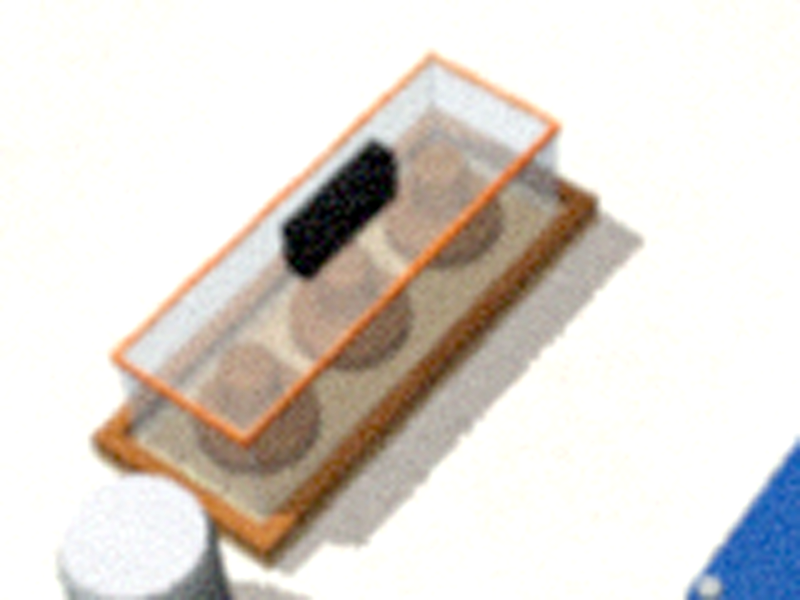

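```bash
python3 - <<'E'
from h import *
import pickle
d=pickle.load(open('top0.pkl','rb')); im=d['color'].astype(int)
def w(px,z): return unproj(d,px,z)
def cr(p,s,o): return (np.array(p,float)+.5)/s-.5+np.array(o)
J=w(cr([(105,42),(728,130),(668,549),(37,459)],5,(160,175)),.015)
print('jig',J.round(4).tolist(),np.linalg.norm(J[0]-J[1]),np.linalg.norm(J[1]-J[2]))
# mask-based
hsv=cv2.cvtColor(d['color'],cv2.COLOR_RGB2HSV)
blue=((hsv[:,:,0]>100)&(hsv[:,:,0]<130)&(hsv[:,:,1]>120)).astype(np.uint8)
cs,_=cv2.findContours(blue,cv2.RETR_EXTERNAL,cv2.CHAIN_APPROX_NONE);c=max(cs,key=cv2.contourArea)
P=w(c.reshape(-1,2),.015)[:,:2]; r=cv2.minAreaRect((P*1000).astype(np.float32));print('jig rect',r)
g=((hsv[:,:,0]>50)&(hsv[:,:,0]<80)&(hsv[:,:,1]>120)); ys,xs=np.nonzero(g); print('green',xs.mean(),ys.mean(),len(xs),w((xs.mean(),ys.mean()),.045))
# discs
sub=np.zeros_like(g); sub[205:265,172:300]=True
wh=((im.min(2)>90)&sub).astype(np.uint8)
n,l,st,ce=cv2.connectedComponentsWithStats(wh)
for i in range(1,n):
    if st[i,4]>150: print('disc',ce[i],st[i],w(ce[i],.0155))
S=w(cr([(180,295),(378,323),(578,352)],5,(160,175)),.0155);print('seat',S.round(4).tolist())
# bar
sub[:]=False; sub[205:260,390:425]=True
b=((im.max(2)<30)&sub);ys,xs=np.nonzero(b);P=w(np.c_[xs,ys],.132)[:,:2];print('bar',len(xs),P.mean(0),cv2.minAreaRect((P*1000).astype(np.float32)))
C=w(cr([(182,66),(333,88),(260,520),(106,498)],4,(350,160)),.092);print('cov',C.round(4).tolist(),C.mean(0))
T=w(cr([(145,53),(333,88),(258,547),(66,512)],4,(350,160)),.022);print('tray',T.round(4).tolist(),T.mean(0))
E
```

```text
jig [[0.6809, 0.3655, 0.015], [0.6409, 0.0401, 0.015], [0.425, 0.0663, 0.015], [0.4649, 0.3911, 0.015]] 0.32784492685264544 0.21746721880269718
jig rect ((552.351318359375, 216.4534149169922), (326.5104675292969, 216.41453552246094), 82.8964614868164)
green 429.1217391304348 293.0826086956522 230 [[ 0.41162577 -0.27553147  0.045     ]]
disc [194.24618321 234.59351145] [182 221  28  27 524] [[0.54759463 0.32427565 0.0155    ]]
disc [234.25141777 240.21550095] [222 227  27  27 529] [[0.53504123 0.22066776 0.0155    ]]
disc [274.15414258 245.93834297] [262 233  27  26 519] [[0.52220927 0.1175533  0.0155    ]]
seat [[0.5502, 0.3209, 0.0155], [0.5377, 0.2183, 0.0155], [0.5247, 0.1149, 0.0155]]
bar 277 [ 0.55900422 -0.20077903] ((559.11181640625, -201.22433471679688), (21.117021560668945, 76.10675048828125), 80.723876953125)
cov [[0.6981, -0.1811, 0.092], [0.6864, -0.2739, 0.092], [0.4243, -0.2293, 0.092], [0.4359, -0.1366, 0.092]] [ 0.56117566 -0.20523109  0.092     ]
tray [[0.7166, -0.1684, 0.022], [0.696, -0.2912, 0.022], [0.4004, -0.2426, 0.022], [0.4206, -0.1199, 0.022]] [ 0.5583856  -0.20552503  0.022     ]
```

```bash
cat >> h.py <<'E'
def q2R(q):
    from scipy.spatial.transform import Rotation as Ro
    return Ro.from_quat([q[1],q[2],q[3],q[0]]).as_matrix()
def yaw():
    R=q2R(env.read_state()['tcp_rot']); return np.degrees(np.arctan2(R[1,0],R[0,0]))
def plan(x,y,z,yw=None):
    s=env.read_state();R=q2R(s['tcp_rot']);d=R.T@(np.array([x,y,z])-s['position'])
    y0=yaw(); t=0 if yw is None else np.radians(y0-yw)
    print('shift',d.round(4),'turn',round(t,4),'| at',s['position'].round(4),'yaw',round(y0,2),'t',s['time_s'],'F',s['contact_force'].round(1),'gap',round(s['finger_gap'],4))
E
python3 -c "
from h import *
plan(.52,-.205,.27,-9.5)"
```

```text
shift [ 0.3877 -0.2222 -0.0279] turn 0.5946 | at [ 0.2598 -0.5683  0.2419] yaw 24.57 t 0.25 F [ 0.3  0.5 -0.1] gap 0.0853
```

drive_tool([
  [[0.04, -0.022, -0.01], 0.1, 1],
  [[0.09, -0.052, -0.02], 0.2, 1],
  [[0.14, -0.08, -0.028], 0.3, 1],
  [[0.19, -0.109, -0.028], 0.4, 1],
  [[0.24, -0.138, -0.028], 0.5, 1],
  [[0.29, -0.166, -0.028], 0.595, 1],
  [[0.34, -0.195, -0.028], 0.595, 1],
  [[0.388, -0.222, -0.028], 0.595, 1],
  [[0.388, -0.222, -0.028], 0.595, 1],
  [[0.388, -0.222, -0.028], 0.595, 1],
  [[0.388, -0.222, -0.028], 0.595, 1],
])

```text
time_s: 1.62
position: [0.5197, -0.2068, 0.2703]
tcp_rot: [0.0, 0.996, -0.084, -0.0]
contact_force: [-0.3, 0.2, 0.1]
finger_gap: 0.0855
```

```bash
python3 - <<'E'
from h import *
d=grab('wrist','w1.png')
import pickle;pickle.dump(d,open('w1.pkl','wb'))
V=d['view'];print('cam',(-V[:3,:3].T@V[:3,3]).round(4))
print(d['color'].mean()); crop(d,'w1b.png',0,0,640,400,1.25)
plan(.56,-.203,.11,-9.5)
E
```

```text
cam [ 0.5893 -0.2165  0.4018]
84.29815885416667
shift [ 0.0391 -0.0104  0.1603] turn -0.0028 | at [ 0.5198 -0.2067  0.2703] yaw -9.66 t 1.675 F [-0.1 -0.6  0.7] gap 0.0858
```

View pics/w1b.png

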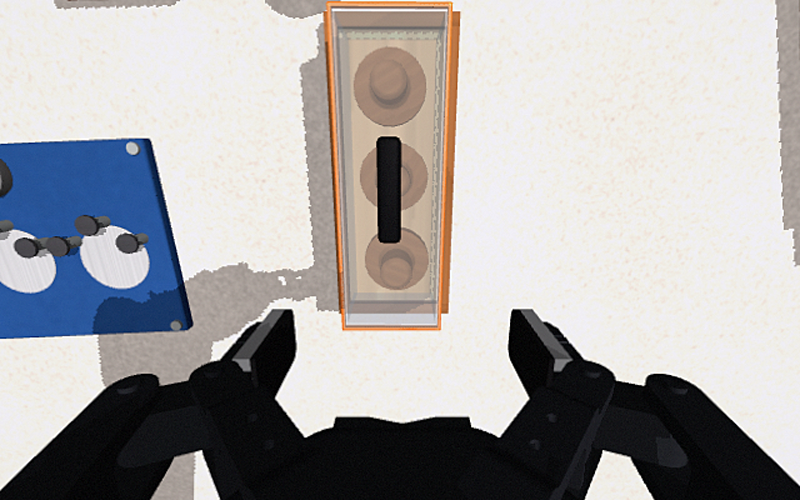

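The wrist view shows the cover with its black bar around (389,190) in the enlarged picture, top corners at (327,4), (452,4), (441,328), (343,328), and the three feet beneath.

```bash
python3 - <<'E'
from h import *
import pickle
d=pickle.load(open('w1.pkl','rb'))
sc=lambda p:(np.array(p,float)+.5)/1.25-.5
C=unproj(d,sc([(327.5,4),(452,4),(441,329),(342.5,329)]),.092);print(C.round(4).tolist(),C.mean(0).round(4))
f=(C[0]+C[1]-C[2]-C[3]);print('yaw',np.degrees(np.arctan2(f[1],f[0])),np.linalg.norm(f)/2)
im=d['color'].astype(int);b=np.zeros((400,640),bool);b[100:200,290:330]=1;b&=im.max(2)<40
ys,xs=np.nonzero(b);P=unproj(d,np.c_[xs,ys],.132)[:,:2];print(P.mean(0),cv2.minAreaRect((P*1000).astype(np.float32)))
crop(d,'w1c.png',230,0,150,280,2.1,1.2)
E
```

```text
[[0.6975, -0.1791, 0.092], [0.6821, -0.2704, 0.092], [0.417, -0.2255, 0.092], [0.4327, -0.1328, 0.092]] [ 0.5573 -0.202   0.092 ]
yaw -9.762126826918475 0.26885292584167275
[ 0.55984239 -0.20191229] ((558.2672119140625, -201.42236328125), (17.35135841369629, 78.4253921508789), 80.29798889160156)
```

View pics/w1c.png

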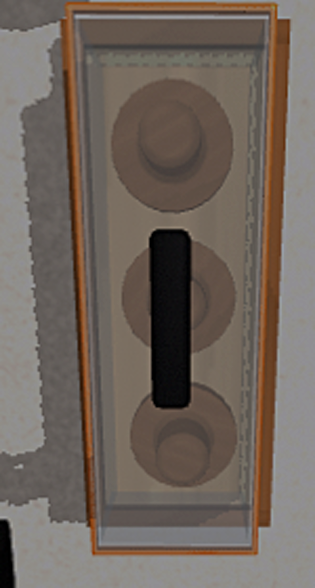

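drive_tool([
  [[0.0379, -0.0112, 0.03], 0, 1],
  [[0.0379, -0.0112, 0.07], 0, 0.7],
  [[0.0379, -0.0112, 0.11], 0, 0.6],
  [[0.0379, -0.0112, 0.14], 0, 0.6],
  [[0.0379, -0.0112, 0.16], 0, 0.6],
  [[0.0379, -0.0112, 0.16], 0, 0.6],
  [[0.0379, -0.0112, 0.16], 0, 0],
  [[0.0379, -0.0112, 0.16], 0, 0],
  [[0.0379, -0.0112, 0.16], 0, 0],
  [[0.0379, -0.0112, 0.16], 0, 0],
  [[0.0379, -0.0112, 0.16], 0, 0],
  [[0.0379, -0.0112, 0.16], 0, 0],
], force=60)

```text
time_s: 3.18
position: [0.56, -0.2011, 0.1113]
tcp_rot: [0.0, 0.997, -0.083, 0.001]
contact_force: [-1.5, -2.2, 6.0]
finger_gap: 0.0175
```

drive_tool([
  [[0, 0, -0.01], 0, 0],
  [[0, 0, -0.03], 0, 0],
  [[0, 0, -0.055], 0, 0],
  [[0, 0, -0.08], 0, 0],
  [[0, 0, -0.105], 0, 0],
  [[0, 0.02, -0.105], 0, 0],
  [[0, 0.05, -0.105], 0, 0],
  [[0, 0.085, -0.105], 0, 0],
  [[0, 0.12, -0.105], 0, 0],
  [[0, 0.15, -0.105], 0, 0],
  [[0, 0.165, -0.105], 0, 0],
  [[0, 0.165, -0.105], 0, 0],
])

```text
time_s: 4.68
position: [0.5316, -0.364, 0.2144]
tcp_rot: [-0.0, 0.996, -0.084, -0.001]
contact_force: [0.8, -0.1, -2.8]
finger_gap: 0.0168
```

```bash
python3 - <<'E'
from h import *
d=env.grab_frame('top');crop(d,'t2.png',340,130,230,190,3.4)
plan(.5322,-.3638,.101)
E
```

```text
shift [1.000e-04 1.500e-03 1.137e-01] turn 0 | at [ 0.5324 -0.3625  0.2147] yaw -9.52 t 4.725 F [-0.5  0.9 -4.2] gap 0.0168
```

View pics/t2.png

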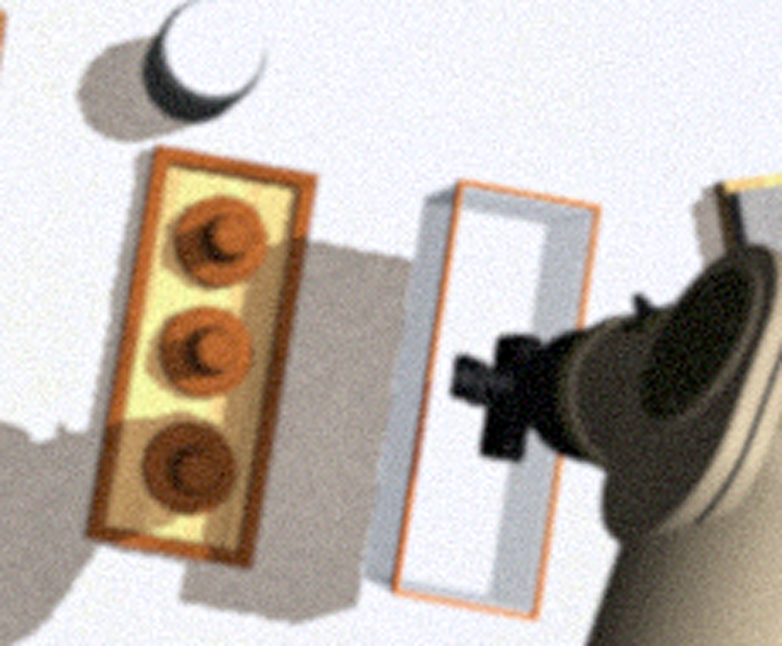

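The picture shows the cover hanging clear over open bench, and three standing feet in the tray at about (222,240), (207,352) and (188,466). I'll lower the cover now.

drive_tool([
  [[0, 0, 0.02], 0, 0],
  [[0, 0, 0.05], 0, 0],
  [[0, 0, 0.08], 0, 0],
  [[0, 0, 0.1], 0, 0],
  [[0, 0, 0.11], 0, 0],
  [[0, 0, 0.115], 0, 0],
  [[0, 0, 0.116], 0, 0],
  [[0, 0, 0.116], 0, 0],
])

```text
time_s: 5.72
position: [0.5328, -0.3634, 0.1001]
tcp_rot: [0.0, 0.997, -0.083, 0.001]
contact_force: [-0.1, 0.3, -3.2]
finger_gap: 0.017
```

Not yet on the bench by force; lower slightly more.

drive_tool([
  [[0, 0, 0.002], 0, 0],
  [[0, 0, 0.003], 0, 0],
  [[0, 0, 0.003], 0, 0],
])

```text
time_s: 6.1
position: [0.5328, -0.3643, 0.0989]
tcp_rot: [0.001, 0.996, -0.084, 0.001]
contact_force: [-5.6, 0.7, 11.2]
finger_gap: 0.0173
```

drive_tool([
  [[0, 0, 0.001], 0, 0.6],
  [[0, 0, 0], 0, 0.6],
  [[0, 0, 0], 0, 0.6],
  [[0, 0, -0.03], 0, 0.6],
  [[0, 0, -0.07], 0, 0.7],
  [[0, 0, -0.12], 0, 1],
  [[-0.02, -0.04, -0.16], 0, 1],
  [[-0.04, -0.08, -0.17], 0, 1],
  [[-0.06, -0.12, -0.17], 0, 1],
  [[-0.06, -0.16, -0.17], 0, 1],
  [[-0.06, -0.165, -0.17], 0, 1],
  [[-0.06, -0.165, -0.17], 0, 1],
])

```text
time_s: 7.6
position: [0.5005, -0.1908, 0.2664]
tcp_rot: [0.0, 0.997, -0.083, 0.0]
contact_force: [0.9, -0.7, -0.6]
finger_gap: 0.0854
```

```bash
python3 - <<'E'
from h import *
d=env.grab_frame('wrist')
import pickle;pickle.dump(d,open('w2.pkl','wb'))
crop(d,'w2.png',0,0,640,400,1.25,1.3)
crop(d,'w2c.png',230,0,160,290,2.05,1.5)
plan(.5,-.2,.27)
E
```

```text
shift [ 0.0011  0.0084 -0.0037] turn 0 | at [ 0.5004 -0.1915  0.2663] yaw -9.58 t 7.65 F [-0.9 -0.6 -1.2] gap 0.0853
```

View pics/w2.png

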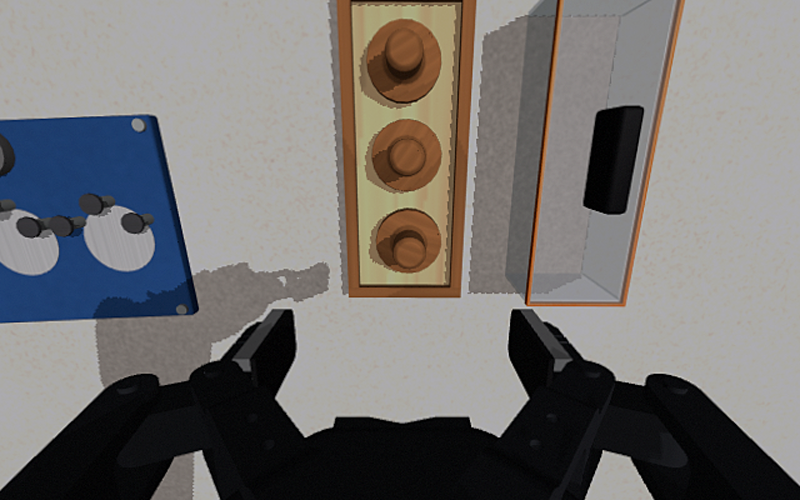

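View pics/w2c.png

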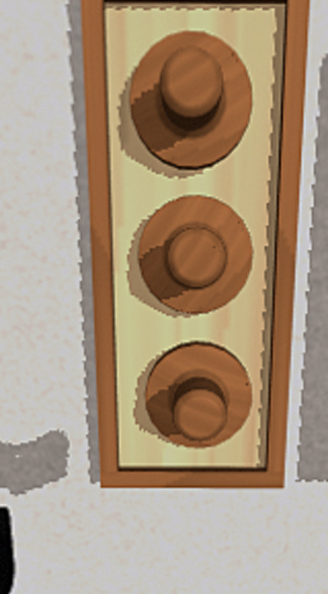

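The wrist view shows three feet standing in the open tray (crop: stem tops at about (191,77), (195,257), (200,414)), and the cover standing on the bench to the right.

```bash
python3 - <<'E'
from h import *
import pickle
d=pickle.load(open('w2.pkl','rb'))
sc=lambda p:(np.array(p,float)+.5)/2.05-.5+[230,0]
print('tops',unproj(d,sc([(191.5,76),(195.5,257),(200,414)]),.072).round(4).tolist())
print('flange',unproj(d,sc([(191.5,100),(195,254),(198.5,394)]),.028).round(4).tolist())
T=unproj(d,sc([(101,488),(284,488),(310,0),(84,0)]),.022);print('tray',T.round(4).tolist())
plan(.5,-.2,.07)
w=env.grab_frame('wrist')
E
```

```text
tops [[0.6454, -0.215, 0.072], [0.5602, -0.2031, 0.072], [0.4736, -0.1916, 0.072]]
flange [[0.6437, -0.215, 0.028], [0.5607, -0.2034, 0.028], [0.474, -0.1916, 0.028]]
tray [[0.4176, -0.1147, 0.022], [0.3969, -0.2388, 0.022], [0.6827, -0.2873, 0.022], [0.7031, -0.1651, 0.022]]
shift [0.0011 0.0083 0.1963] turn 0 | at [ 0.5004 -0.1915  0.2663] yaw -9.58 t 7.65 F [-0.9 -0.6 -1.2] gap 0.0853
```

drive_tool([
  [[-0.026, 0.0044, 0.04], 0, 1],
  [[-0.026, 0.0044, 0.09], 0, 0.9],
  [[-0.026, 0.0044, 0.14], 0, 0.9],
  [[-0.026, 0.0044, 0.18], 0, 0.9],
  [[-0.026, 0.0044, 0.205], 0, 0.9],
  [[-0.026, 0.0044, 0.214], 0, 0.9],
  [[-0.026, 0.0044, 0.214], 0, 0.5],
  [[-0.026, 0.0044, 0.214], 0, 0],
  [[-0.026, 0.0044, 0.214], 0, 0],
  [[-0.026, 0.0044, 0.214], 0, 0],
  [[-0.026, 0.0044, 0.214], 0, 0],
], force=50)

```text
time_s: 9.07
position: [0.475, -0.1911, 0.0537]
tcp_rot: [0.001, 0.997, -0.083, 0.001]
contact_force: [-1.0, -0.2, 7.1]
finger_gap: 0.0304
```

```bash
python3 - <<'E'
from h import *
d=env.grab_frame('wrist')
crop(d,'w3.png',0,0,640,400,1.25,1.3)
# jig yaw -7 ; nest pts
n2=np.array([.5377,.2184]);a=np.radians(-7.05);ex=np.array([np.cos(a),np.sin(a)]);ey=np.array([-ex[1],ex[0]])
for k in (1,0,-1): print(n2+k*.104*ey, n2+k*.104*ey-.035*ex)
p=n2-.104*ey-.035*ex
plan(p[0],p[1],.057,-7.05)
E
```

```text
[0.55046449 0.3216137 ] [0.51572911 0.32590944]
[0.5377 0.2184] [0.50296462 0.22269574]
[0.52493551 0.1151863 ] [0.49020013 0.11948204]
shift [-0.0365 -0.3088 -0.0037] turn -0.0433 | at [ 0.475  -0.1911  0.0537] yaw -9.53 t 9.125 F [-1.4 -0.2  7.3] gap 0.0305
```

View pics/w3.png

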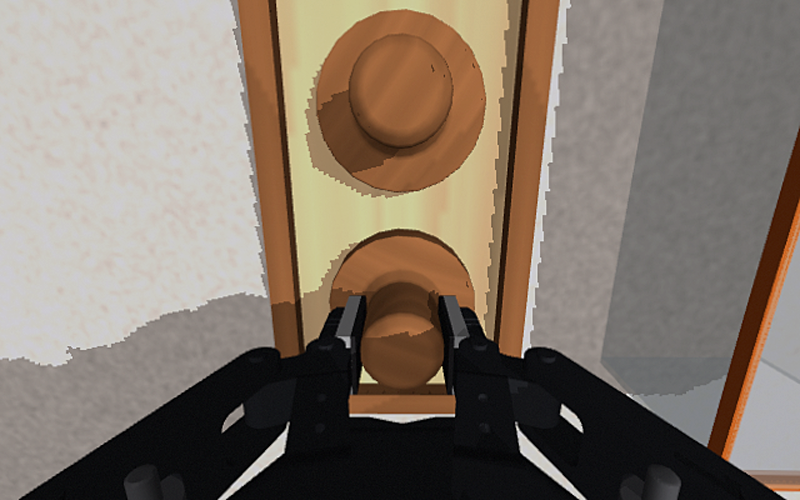

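The wrist view shows the near foot's stem held between the pads at about (400,350), clear of the next foot.

drive_tool([
  [[0, 0, -0.02], 0, 0],
  [[0, 0, -0.06], 0, 0],
  [[-0.005, -0.02, -0.1], 0, 0],
  [[-0.01, -0.06, -0.11], -0.01, 0],
  [[-0.015, -0.11, -0.11], -0.02, 0],
  [[-0.02, -0.16, -0.11], -0.03, 0],
  [[-0.025, -0.21, -0.11], -0.043, 0],
  [[-0.03, -0.25, -0.11], -0.043, 0],
  [[-0.0365, -0.285, -0.11], -0.043, 0],
  [[-0.0365, -0.309, -0.11], -0.043, 0],
  [[-0.0365, -0.309, -0.11], -0.043, 0],
  [[-0.0365, -0.309, -0.11], -0.043, 0],
])

```text
time_s: 10.62
position: [0.4892, 0.1193, 0.1623]
tcp_rot: [0.0, 0.998, -0.062, -0.0]
contact_force: [0.7, 0.2, -1.9]
finger_gap: 0.0309
```

```bash
python3 - <<'E'
from h import *
d=env.grab_frame('wrist')
import pickle;pickle.dump(d,open('w4.pkl','wb'))
crop(d,'w4.png',0,0,640,400,1.25,1.3)
plan(.4902,.1195,.07,-7.05)
E
```

```text
shift [ 0.0009 -0.0006  0.0923] turn -0.0015 | at [0.4893 0.1191 0.1623] yaw -7.14 t 10.675 F [ 0.5 -1.  -0.5] gap 0.0309
```

View pics/w4.png

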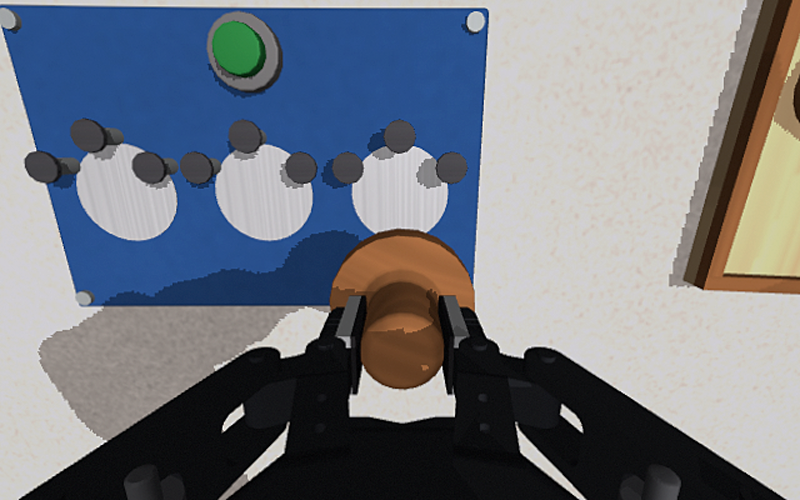

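The wrist view shows the held foot before nest3, with its pin heads at (399,136), (348,168) and (451,168). The other nests lie left of it and the button is at (239,48).

```bash
python3 - <<'E'
from h import *
import pickle
d=pickle.load(open('w4.pkl','rb'))
im=d['color'].astype(int)
m=((im.max(2)<85)&(im.max(2)-im.min(2)<18)).astype(np.uint8);m[160:]=0;m[:90]=0
sc=lambda p:(np.array(p,float)+.5)/1.25-.5
H={'n3':[(399.5,136),(348,168),(451.5,168)],'n2':[(245,136),(199,167),(299.5,168)],'n1':[(91,135),(43,167),(151,167)]}
a=np.radians(-7.05);ex=np.array([np.cos(a),np.sin(a)]);ey=np.array([-ex[1],ex[0]])
off=[.0414*ex,.0414*(.5*ex+.866*ey),.0414*(.5*ex-.866*ey)]
for k,v in H.items():
    P=unproj(d,sc(v),.040)[:,:2];print(k,(P-off).round(4).tolist(),(P-off).mean(0).round(4))
J=unproj(d,sc([(488,9),(474,305)]),.015);f=J[0]-J[1];print(np.degrees(np.arctan2(f[1],f[0])))
E
```

```text
n3 [[0.5243, 0.1184], [0.524, 0.118], [0.5241, 0.1186]] [0.5241 0.1183]
n2 [[0.5368, 0.221], [0.537, 0.2189], [0.5369, 0.2222]] [0.5369 0.2207]
n1 [[0.5495, 0.3218], [0.5494, 0.3229], [0.5497, 0.3223]] [0.5495 0.3223]
-6.289811401688597
```

```bash
python3 - <<'E'
from h import *
import pickle
d=pickle.load(open('w4.pkl','rb'))
crop(d,'w4c.png',240,170,160,150,5,1.5)
sc=lambda p:(np.array(p,float)+.5)/1.25-.5
print(unproj(d,sc([(330,300),(474,300)]),.1366).round(4),unproj(d,sc([(402,356)]),.1806).round(4))
print(proj(d,[[.4893,.1191,.1806],[.4893,.1191,.1366]])*1.25)
E
```

```text
[[0.4938 0.1549 0.1366]
 [0.4854 0.0874 0.1366]] [[0.4876 0.1214 0.1806]]
[[407.79576702 350.95689022]
 [406.20104929 299.9252867 ]]
```

View pics/w4c.png

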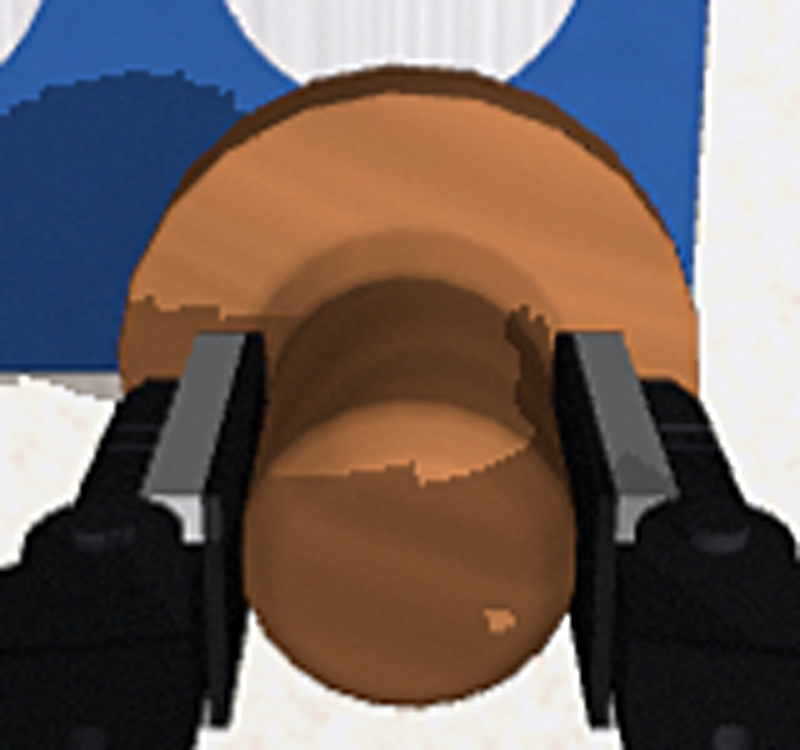

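drive_tool([
  [[0.0003, -0.0012, 0.02], 0, 0],
  [[0.0003, -0.0012, 0.05], 0, 0],
  [[0.0003, -0.0012, 0.08], 0, 0],
  [[0.0003, -0.0012, 0.097], 0, 0],
  [[0.0003, -0.0012, 0.1035], 0, 0],
  [[0.0003, -0.0012, 0.1035], 0, 0],
  [[0.0003, -0.0012, 0.1035], 0, 0],
])

```text
time_s: 11.55
position: [0.4904, 0.1215, 0.0597]
tcp_rot: [-0.0, 0.998, -0.062, 0.001]
contact_force: [0.8, -0.0, -1.3]
finger_gap: 0.0307
```

```bash
python3 - <<'E'
from h import *
d=env.grab_frame('wrist')
import pickle;pickle.dump(d,open('w5.pkl','wb'))
crop(d,'w5c.png',220,60,200,220,2.7,1.5)
plan(.5245-.003,.116,.0575,-7.05)
E
```

```text
shift [0.0316 0.0016 0.0023] turn -0.0002 | at [0.4903 0.1215 0.0597] yaw -7.06 t 11.6 F [-1.1 -0.5 -2. ] gap 0.0307
```

View pics/w5c.png

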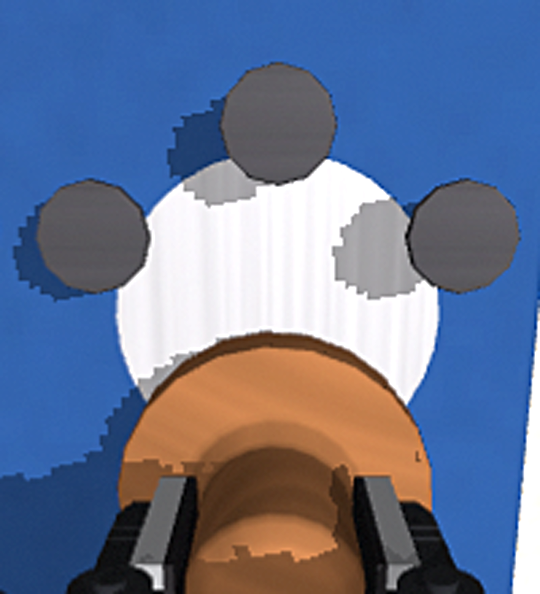

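The picture shows the foot (axis at column 275) almost in line with nest3's pins (mid column 279). It needs about 1 mm more to the right.

drive_tool([
  [[0.004, 0.001, 0.001], 0, 0],
  [[0.01, 0.001, 0.001], 0, 0],
  [[0.017, 0.001, 0.001], 0, 0],
  [[0.024, 0.001, 0.001], 0, 0],
  [[0.029, 0.001, 0.001], 0, 0],
  [[0.031, 0.001, 0.001], 0, 0],
  [[0.031, 0.001, 0.002], 0, 0],
  [[0.031, 0.001, 0.003], 0, 0],
  [[0.031, 0.001, 0.003], 0, 0],
])

```text
time_s: 12.72
position: [0.5204, 0.1167, 0.0567]
tcp_rot: [0.0, 0.998, -0.061, 0.0]
contact_force: [-4.1, -0.4, 9.2]
finger_gap: 0.0306
```

```bash
python3 - <<'E'
from h import *
d=env.grab_frame('wrist')
crop(d,'w6c.png',220,60,200,220,2.7,1.5)
plan(.5245,.116,.0575,-7.05)
E
```

```text
shift [ 0.0042  0.0001 -0.0008] turn -0.0 | at [0.5204 0.1166 0.0567] yaw -7.05 t 12.775 F [-4.9 -1.  10.3] gap 0.0307
```

View pics/w6c.png

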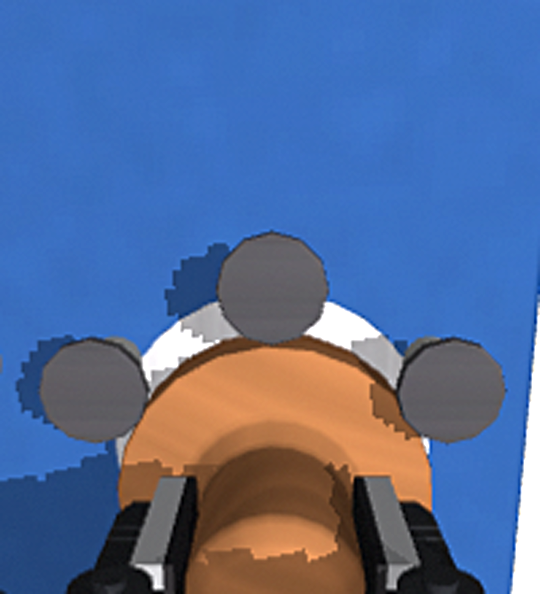

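drive_tool([
  [[0.001, -0.0003, -0.001], 0, 0],
  [[0.002, -0.0005, -0.001], 0, 0],
  [[0.003, -0.0005, -0.001], 0, 0],
  [[0.004, -0.0005, -0.001], 0, 0],
  [[0.004, -0.0005, -0.001], 0, 0],
], force=25)

```text
time_s: 13.4
position: [0.5245, 0.1167, 0.0568]
tcp_rot: [-0.0, 0.998, -0.062, 0.0]
contact_force: [-0.9, 1.0, 1.1]
finger_gap: 0.0304
```

drive_tool([
  [[0.001, 0, 0], 0, 0],
  [[0.002, 0, 0], 0, 0],
  [[0.002, 0, 0], 0, 0],
])

```text
time_s: 13.78
position: [0.5265, 0.1163, 0.0568]
tcp_rot: [0.0, 0.998, -0.062, 0.0]
contact_force: [0.1, 0.5, 2.1]
finger_gap: 0.0309
```

```bash
python3 - <<'E'
from h import *
d=env.grab_frame('wrist')
crop(d,'w7c.png',220,60,200,220,2.7,1.5)
plan(.5245,.116,.0575,-7.05)
E
```

```text
shift [-0.002   0.0005 -0.0007] turn -0.0002 | at [0.5265 0.1163 0.0568] yaw -7.06 t 13.825 F [-0.8  0.7  0.1] gap 0.0308
```

View pics/w7c.png

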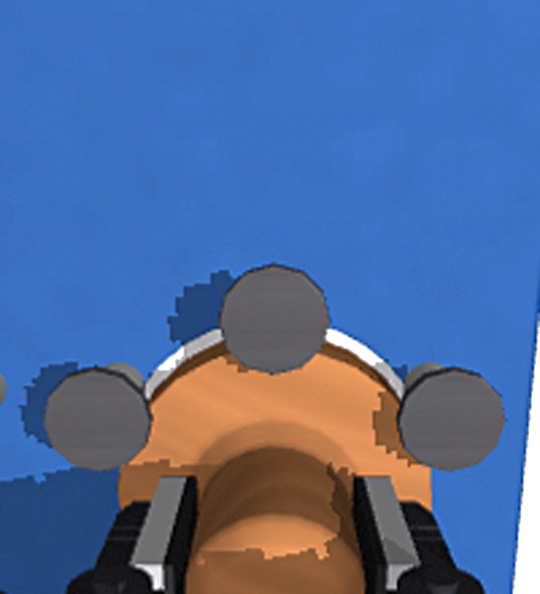

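drive_tool([
  [[0.001, 0, 0], 0, 0],
  [[0.002, 0, 0], 0, 0],
  [[0.002, 0, 0], 0, 0],
])

```text
time_s: 14.2
position: [0.5277, 0.1162, 0.0568]
tcp_rot: [0.0, 0.998, -0.061, -0.001]
contact_force: [-6.7, 0.4, 6.8]
finger_gap: 0.031
```

drive_tool([
  [[0.001, 0, 0], 0, 0],
  [[0.0015, 0, 0], 0, 0],
  [[0.0015, 0, 0], 0, 0],
])

```text
time_s: 14.58
position: [0.528, 0.1162, 0.0569]
tcp_rot: [0.001, 0.998, -0.061, -0.002]
contact_force: [-13.9, 0.7, 14.1]
finger_gap: 0.0307
```

drive_tool([
  [[0.0, 0, 0], 0, 0.9],
  [[0.0, 0, 0], 0, 0.9],
  [[0.0, 0, -0.001], 0, 0.9],
  [[0.0, 0, -0.03], 0, 0.9],
  [[-0.02, 0, -0.06], 0, 0.9],
  [[-0.05, 0, -0.06], 0, 0.4],
  [[-0.06, 0, -0.06], 0, 0],
  [[-0.06, 0, -0.06], 0, 0],
  [[-0.06, 0, -0.06], 0, 0],
])

```text
time_s: 15.7
position: [0.4711, 0.123, 0.1167]
tcp_rot: [-0.0, 0.998, -0.062, 0.0]
contact_force: [0.7, 0.5, -0.5]
finger_gap: 0.0035
```

```bash
python3 - <<'E'
from h import *
d=env.grab_frame('wrist')
crop(d,'w8c.png',200,60,240,220,3,1.5)
plan(.5245,.116,.0575,-7.05)
E
```

```text
shift [0.054  0.0004 0.0591] turn -0.0007 | at [0.471  0.1231 0.1166] yaw -7.09 t 15.75 F [0.1 0.4 0.2] gap 0.0001
```

View pics/w8c.png

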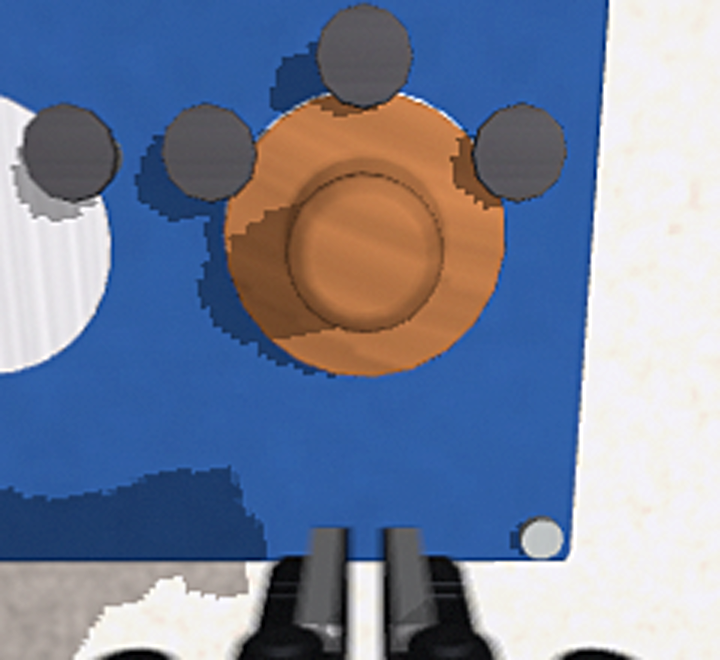

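The picture shows the foot under the heads and centred (axis column 365, pin mid 364), with a sliver of seat at its front edge. I'll push it gently from behind with shut fingers.

drive_tool([
  [[0, 0.0, 0.03], 0, 0],
  [[0, 0.0, 0.06], 0, 0],
  [[0.01, 0.0, 0.069], 0, 0],
  [[0.02, 0.0, 0.069], 0, 0],
  [[0.026, 0.0, 0.069], 0, 0],
  [[0.028, 0.0, 0.069], 0, 0],
  [[0.03, 0.0, 0.069], 0, 0],
  [[0.03, 0.0, 0.069], 0, 0],
])

```text
time_s: 16.75
position: [0.4983, 0.1202, 0.0481]
tcp_rot: [0.0, 0.998, -0.061, -0.002]
contact_force: [-12.2, 1.4, 7.8]
finger_gap: -0.0003
```

drive_tool([
  [[0.001, 0, 0], 0, 0],
  [[0.002, 0, 0], 0, 0],
  [[0.002, 0, 0], 0, 0],
])

```text
time_s: 17.12
position: [0.4985, 0.1202, 0.048]
tcp_rot: [0.001, 0.998, -0.061, -0.003]
contact_force: [-22.0, 1.2, 15.6]
finger_gap: -0.0002
```

drive_tool([
  [[-0.004, 0, 0], 0, 0],
  [[-0.015, 0, -0.01], 0, 0],
  [[-0.03, 0, -0.05], 0, 0.3],
  [[-0.03, 0, -0.08], 0, 0.6],
  [[-0.03, 0, -0.08], 0, 0.9],
])

```text
time_s: 17.75
position: [0.4738, 0.1235, 0.1311]
tcp_rot: [-0.0, 0.998, -0.062, 0.003]
contact_force: [0.8, -0.0, -0.6]
finger_gap: 0.0544
```

```bash
python3 - <<'E'
from h import *
d=env.grab_frame('wrist')
crop(d,'w9c.png',200,60,240,220,3,1.5)
d=env.grab_frame('top');crop(d,'t9.png',160,130,320,190,2.4)
plan(.5605,-.2033,.0537,-9.58)
E
```

```text
shift [0.1274 0.3129 0.0749] turn 0.0437 | at [0.4725 0.1229 0.1284] yaw -7.08 t 17.85 F [ 0.4 -0.3 -0.7] gap 0.0692
```

View pics/w9c.png

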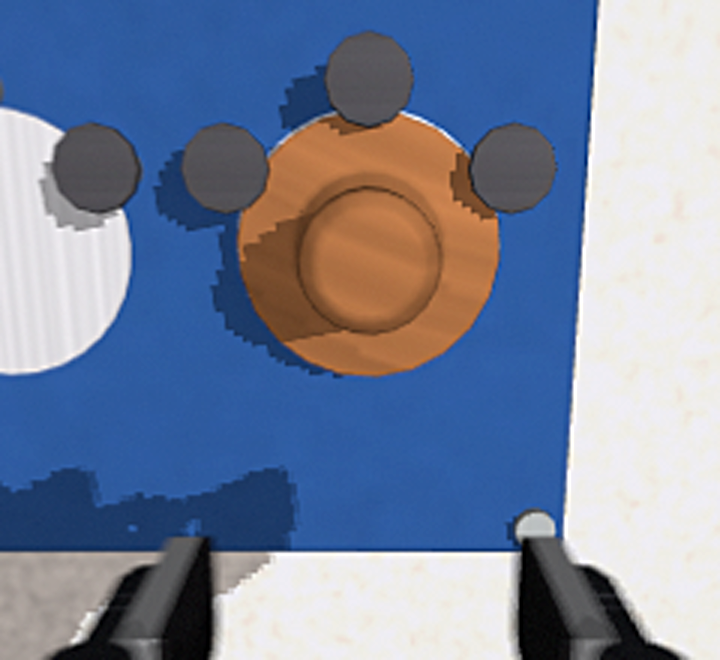

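View pics/t9.png

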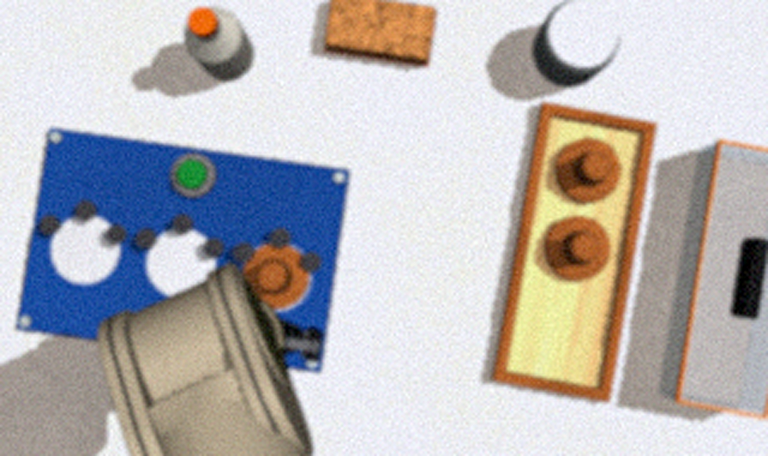

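Foot 1 looks home and centred (axis column 369, pins mid 368), and the other two feet still stand in the tray. I'll pick the middle foot next.

drive_tool([
  [[0.015, 0.04, -0.02], 0.01, 1],
  [[0.035, 0.09, -0.02], 0.02, 1],
  [[0.055, 0.14, -0.02], 0.03, 1],
  [[0.075, 0.19, -0.02], 0.044, 1],
  [[0.1, 0.24, -0.02], 0.044, 1],
  [[0.12, 0.285, -0.02], 0.044, 1],
  [[0.1275, 0.313, -0.01], 0.044, 1],
  [[0.1275, 0.313, 0.03], 0.044, 0.9],
  [[0.1275, 0.313, 0.06], 0.044, 0.9],
  [[0.1275, 0.313, 0.075], 0.044, 0.9],
  [[0.1275, 0.313, 0.075], 0.044, 0.9],
], force=50)

```text
time_s: 19.23
position: [0.5597, -0.2029, 0.0518]
tcp_rot: [-0.0, 0.997, -0.083, -0.001]
contact_force: [-0.3, -1.0, 0.4]
finger_gap: 0.0768
```

drive_tool([
  [[0, 0, 0], 0, 0.4],
  [[0, 0, 0], 0, 0],
  [[0, 0, 0], 0, 0],
  [[0, 0, 0], 0, 0],
  [[0, 0, 0], 0, 0],
])

```text
time_s: 19.85
position: [0.5611, -0.2036, 0.0541]
tcp_rot: [0.0, 0.997, -0.084, 0.001]
contact_force: [-1.4, 0.2, 6.5]
finger_gap: 0.0307
```

```bash
python3 - <<'E'
from h import *
d=env.grab_frame('wrist')
crop(d,'w10.png',0,0,640,400,1.25,1.3)
plan(.5284-.0346+.0128,.1162+.0043+.1032,.060,-7.05)
E
```

```text
shift [-0.1249 -0.4122 -0.0064] turn -0.0443 | at [ 0.5611 -0.2036  0.0541] yaw -9.59 t 19.9 F [-1.5 -0.1  5.8] gap 0.0308
```

View pics/w10.png

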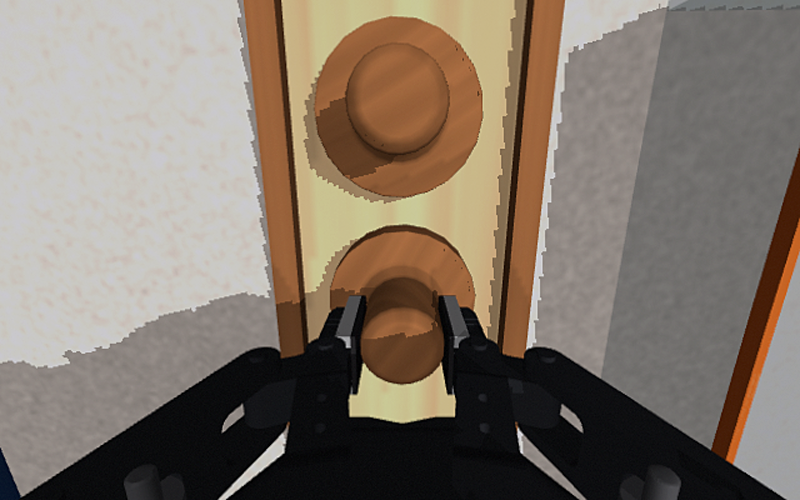

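drive_tool([
  [[0, 0, -0.03], 0, 0],
  [[0, 0, -0.08], 0, 0],
  [[-0.01, -0.03, -0.105], 0, 0],
  [[-0.025, -0.08, -0.105], -0.01, 0],
  [[-0.04, -0.13, -0.105], -0.02, 0],
  [[-0.055, -0.18, -0.105], -0.03, 0],
  [[-0.07, -0.23, -0.105], -0.044, 0],
  [[-0.085, -0.28, -0.105], -0.044, 0],
  [[-0.1, -0.33, -0.105], -0.044, 0],
  [[-0.115, -0.375, -0.105], -0.044, 0],
  [[-0.125, -0.405, -0.105], -0.044, 0],
  [[-0.125, -0.412, -0.1], -0.044, 0],
])

```text
time_s: 21.4
position: [0.5049, 0.2265, 0.1532]
tcp_rot: [-0.001, 0.998, -0.06, 0.0]
contact_force: [0.4, -0.7, -1.3]
finger_gap: 0.0305
```

drive_tool([
  [[0, 0, 0.02], 0, 0],
  [[0, 0, 0.05], 0, 0],
  [[0, 0, 0.08], 0, 0],
  [[0, 0, 0.092], 0, 0],
  [[0, 0, 0.0935], 0, 0],
  [[0, 0, 0.0935], 0, 0],
  [[0, 0, 0.0935], 0, 0],
])

```text
time_s: 22.28
position: [0.5063, 0.224, 0.0603]
tcp_rot: [-0.0, 0.998, -0.062, 0.001]
contact_force: [-0.2, -0.6, -0.7]
finger_gap: 0.0307
```

```bash
python3 - <<'E'
from h import *
d=env.grab_frame('wrist')
crop(d,'w11.png',180,60,280,220,2.7,1.5)
plan(.5284+.0128,.1162+.1032,.0585,-7.05)
E
```

```text
shift [0.0353 0.0002 0.0017] turn -0.0003 | at [0.5062 0.224  0.0602] yaw -7.06 t 22.325 F [-0.6 -0.5 -0.7] gap 0.0308
```

View pics/w11.png

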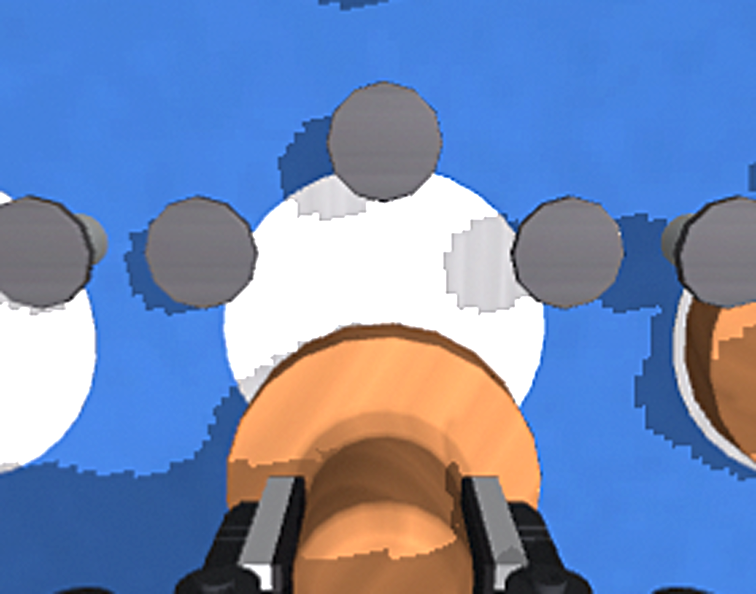

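The foot (axis column 384) is in line with nest2's pins (mid 384). I'll slide it in.

drive_tool([
  [[0.004, 0, 0.001], 0, 0],
  [[0.01, 0, 0.001], 0, 0],
  [[0.017, 0, 0.001], 0, 0],
  [[0.024, 0, 0.001], 0, 0],
  [[0.029, 0, 0.001], 0, 0],
  [[0.031, 0, 0.001], 0, 0],
  [[0.031, 0, 0.002], 0, 0],
  [[0.031, 0, 0.003], 0, 0],
  [[0.032, 0, 0.003], 0, 0],
  [[0.033, 0, 0.003], 0, 0],
  [[0.033, 0, 0.003], 0, 0],
], force=30)

```text
time_s: 23.7
position: [0.5378, 0.2203, 0.0571]
tcp_rot: [0.0, 0.998, -0.061, -0.0]
contact_force: [-5.5, -0.6, 8.7]
finger_gap: 0.0308
```

drive_tool([
  [[0.001, 0, 0], 0, 0],
  [[0.002, 0, 0], 0, 0],
  [[0.002, 0, 0], 0, 0],
])

```text
time_s: 24.08
position: [0.5384, 0.2204, 0.0572]
tcp_rot: [0.0, 0.998, -0.061, -0.001]
contact_force: [-12.1, -2.0, 15.7]
finger_gap: 0.0303
```

drive_tool([
  [[0, 0, 0], 0, 0.9],
  [[0, 0, 0], 0, 0.9],
  [[0, 0, -0.001], 0, 0.9],
  [[0, 0, -0.03], 0, 0.9],
  [[-0.02, 0, -0.06], 0, 0.9],
  [[-0.05, 0, -0.06], 0, 0.4],
  [[-0.06, 0, -0.06], 0, 0],
  [[-0.06, 0, -0.05], 0, 0],
  [[-0.06, 0, -0.02], 0, 0],
  [[-0.055, 0, 0.009], 0, 0],
  [[-0.045, 0, 0.009], 0, 0],
  [[-0.036, 0, 0.009], 0, 0],
])

```text
time_s: 25.58
position: [0.5062, 0.2239, 0.0477]
tcp_rot: [-0.0, 0.998, -0.062, 0.0]
contact_force: [-0.3, -0.4, 0.7]
finger_gap: 0.0002
```

drive_tool([
  [[0.004, 0, 0], 0, 0],
  [[0.007, 0, 0], 0, 0],
  [[0.009, 0, 0], 0, 0],
  [[0.01, 0, 0], 0, 0],
  [[0.01, 0, 0], 0, 0],
])

```text
time_s: 26.2
position: [0.5112, 0.2237, 0.0476]
tcp_rot: [0.001, 0.998, -0.061, -0.003]
contact_force: [-17.2, -1.1, 11.9]
finger_gap: 0.0002
```

drive_tool([
  [[-0.008, 0, 0], 0, 0],
  [[-0.02, 0, -0.01], 0, 0.2],
  [[-0.03, 0, -0.05], 0, 0.5],
  [[-0.03, 0, -0.1], 0, 0.9],
  [[-0.03, 0, -0.1], 0, 1],
  [[-0.03, 0, -0.1], 0, 1],
])

```text
time_s: 26.95
position: [0.4847, 0.2263, 0.1477]
tcp_rot: [0.0, 0.998, -0.062, 0.001]
contact_force: [0.1, 0.3, 0.9]
finger_gap: 0.085
```

```bash
python3 - <<'E'
from h import *
d=env.grab_frame('wrist')
crop(d,'w12c.png',180,60,280,220,2.7,1.5)
d=env.grab_frame('top');crop(d,'t12.png',160,130,320,190,2.4)
plan(.6445,-.2155,.0537,-9.58)
E
```

```text
shift [0.2134 0.4184 0.093 ] turn 0.0439 | at [0.4842 0.226  0.1465] yaw -7.06 t 27.05 F [-0.2 -0.  -0.7] gap 0.0856
```

View pics/w12c.png

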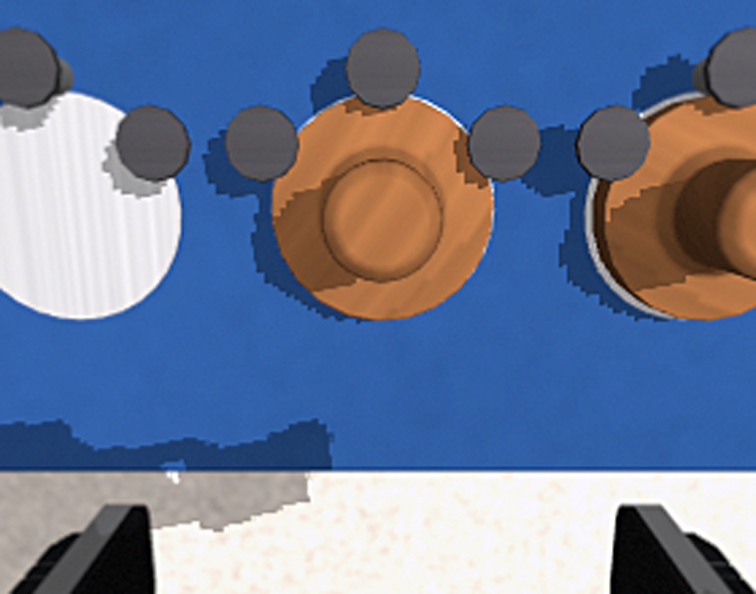

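View pics/t12.png

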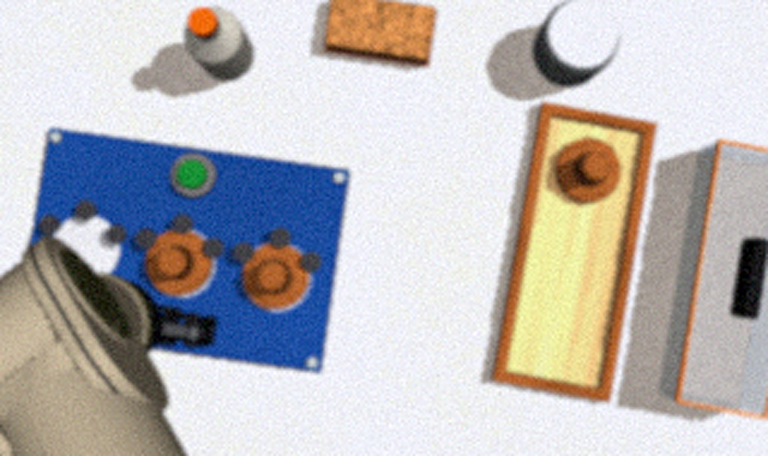

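drive_tool([
  [[0.02, 0.04, 0], 0.01, 1],
  [[0.045, 0.09, 0], 0.02, 1],
  [[0.07, 0.14, 0], 0.03, 1],
  [[0.095, 0.19, 0], 0.044, 1],
  [[0.12, 0.24, 0], 0.044, 1],
  [[0.145, 0.29, 0], 0.044, 1],
  [[0.17, 0.34, 0], 0.044, 1],
  [[0.195, 0.385, 0], 0.044, 1],
  [[0.213, 0.418, 0.01], 0.044, 1],
  [[0.213, 0.418, 0.02], 0.044, 0.9],
  [[0.213, 0.418, 0.02], 0.044, 0.9],
], force=50)

```text
time_s: 28.42
position: [0.6439, -0.2133, 0.1252]
tcp_rot: [-0.001, 0.997, -0.083, -0.002]
contact_force: [-0.4, 0.0, -0.1]
finger_gap: 0.0769
```

```bash
python3 - <<'E'
from h import *
d=env.grab_frame('wrist')
crop(d,'w13.png',0,0,640,400,1.25,1.3)
import pickle;pickle.dump(d,open('w13.pkl','wb'))
plan(.6445,-.2155,.0537,-9.58)
E
```

```text
shift [0.0007 0.0027 0.0727] turn 0.0018 | at [ 0.6444 -0.2128  0.1264] yaw -9.48 t 28.475 F [0.6 0.1 0.7] gap 0.0771
```

View pics/w13.png

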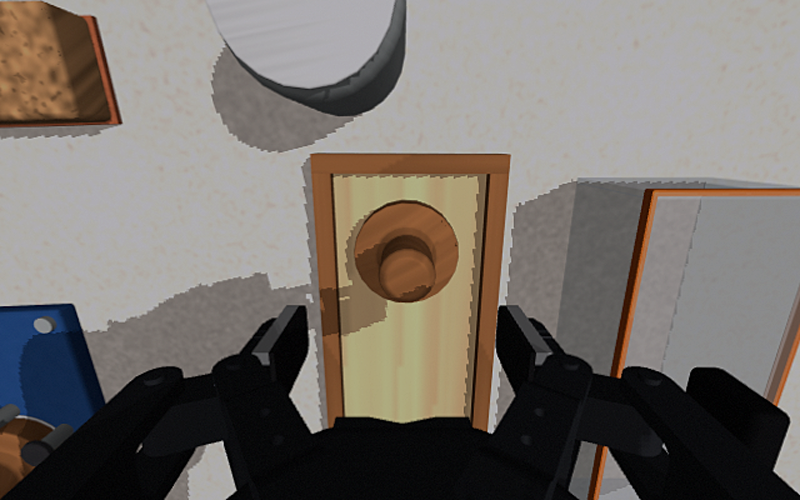

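drive_tool([
  [[0.0005, 0.002, 0.02], 0, 0.9],
  [[0.0005, 0.002, 0.045], 0, 0.9],
  [[0.0005, 0.002, 0.065], 0, 0.9],
  [[0.0005, 0.002, 0.0725], 0, 0.9],
  [[0.0005, 0.002, 0.0725], 0, 0.9],
  [[0.0005, 0.002, 0.0725], 0, 0.4],
  [[0.0005, 0.002, 0.0725], 0, 0],
  [[0.0005, 0.002, 0.0725], 0, 0],
  [[0.0005, 0.002, 0.0725], 0, 0],
  [[0.0005, 0.002, 0.0725], 0, 0],
])

```text
time_s: 29.72
position: [0.6456, -0.2169, 0.0558]
tcp_rot: [0.0, 0.997, -0.084, 0.001]
contact_force: [-1.0, -0.5, 5.0]
finger_gap: 0.0308
```

```bash
python3 - <<'E'
from h import *
plan(.5277-.036+.0256,.1162+.0045+.2064,.061,-7.05)
E
```

```text
shift [-0.217  -0.515  -0.0057] turn -0.0443 | at [ 0.6456 -0.2169  0.0558] yaw -9.59 t 29.725 F [-1.  -0.5  5. ] gap 0.0308
```

drive_tool([
  [[0, 0, -0.03], 0, 0],
  [[0, 0, -0.08], 0, 0],
  [[-0.015, -0.035, -0.105], 0, 0],
  [[-0.037, -0.088, -0.105], -0.01, 0],
  [[-0.06, -0.142, -0.105], -0.02, 0],
  [[-0.083, -0.196, -0.105], -0.03, 0],
  [[-0.106, -0.25, -0.105], -0.044, 0],
  [[-0.129, -0.304, -0.105], -0.044, 0],
  [[-0.152, -0.358, -0.105], -0.044, 0],
  [[-0.175, -0.412, -0.105], -0.044, 0],
  [[-0.198, -0.466, -0.105], -0.044, 0],
  [[-0.214, -0.506, -0.105], -0.044, 0],
])

```text
time_s: 31.22
position: [0.5167, 0.3205, 0.1597]
tcp_rot: [-0.0, 0.998, -0.061, -0.0]
contact_force: [0.5, -0.3, -1.8]
finger_gap: 0.0302
```

```bash
python3 - <<'E'
from h import *
plan(.5277-.036+.0256,.1162+.0045+.2064,.0625,-7.05)
E
```

```text
shift [-0.0001 -0.0066  0.0972] turn 0.0019 | at [0.5167 0.3205 0.1597] yaw -6.94 t 31.225 F [ 0.5 -0.3 -1.8] gap 0.0302
```

drive_tool([
  [[-0.002, -0.008, 0.02], 0, 0],
  [[-0.003, -0.009, 0.05], 0, 0],
  [[-0.003, -0.009, 0.08], 0, 0],
  [[-0.003, -0.009, 0.095], 0, 0],
  [[-0.003, -0.009, 0.098], 0, 0],
  [[-0.003, -0.009, 0.098], 0, 0],
  [[-0.003, -0.009, 0.098], 0, 0],
])

```text
time_s: 32.1
position: [0.5169, 0.3275, 0.0629]
tcp_rot: [-0.0, 0.998, -0.062, 0.001]
contact_force: [-0.1, -0.7, -0.7]
finger_gap: 0.0307
```

```bash
python3 - <<'E'
from h import *
d=env.grab_frame('wrist')
crop(d,'w14.png',180,60,280,220,2.7,1.5)
plan(.5277+.0256,.1162+.2064,.0595,-7.05)
E
```

```text
shift [0.0368 0.0003 0.0034] turn -0.0003 | at [0.5169 0.3275 0.0628] yaw -7.07 t 32.15 F [ 0.3 -0.8 -1.4] gap 0.0306
```

View pics/w14.png

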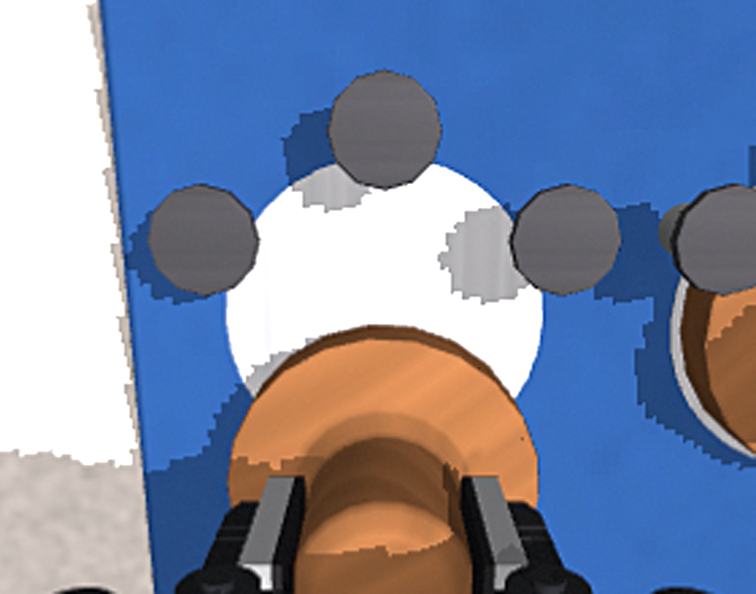

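Aligned with nest1 (foot axis and pin mid both at column 384). I'll lower it and slide it in.

drive_tool([
  [[0, 0, 0.003], 0, 0],
  [[0.005, 0, 0.003], 0, 0],
  [[0.011, 0, 0.003], 0, 0],
  [[0.018, 0, 0.003], 0, 0],
  [[0.025, 0, 0.003], 0, 0],
  [[0.029, 0, 0.003], 0, 0],
  [[0.031, 0, 0.003], 0, 0],
  [[0.031, 0, 0.0045], 0, 0],
  [[0.031, 0, 0.005], 0, 0],
  [[0.032, 0, 0.005], 0, 0],
  [[0.033, 0, 0.005], 0, 0],
  [[0.033, 0, 0.005], 0, 0],
], force=30)

```text
time_s: 33.65
position: [0.5482, 0.3237, 0.0587]
tcp_rot: [0.0, 0.998, -0.061, -0.0]
contact_force: [-10.5, -4.9, 18.8]
finger_gap: 0.0307
```

drive_tool([
  [[0.001, 0, 0], 0, 0],
  [[0.002, 0, 0], 0, 0],
  [[0.002, 0, 0], 0, 0],
])

```text
time_s: 34.02
position: [0.55, 0.3243, 0.0587]
tcp_rot: [-0.0, 0.998, -0.061, -0.0]
contact_force: [-10.2, -1.8, 17.0]
finger_gap: 0.0304
```

Release and push from behind (expected stop TCP near (0.524, 0.327)).

drive_tool([
  [[0, 0, 0], 0, 0.9],
  [[0, 0, 0], 0, 0.9],
  [[0, 0, -0.001], 0, 0.9],
  [[0, 0, -0.03], 0, 0.9],
  [[-0.02, 0, -0.06], 0, 0.9],
  [[-0.05, 0, -0.06], 0, 0.4],
  [[-0.06, 0, -0.06], 0, 0],
  [[-0.06, 0, -0.05], 0, 0],
  [[-0.06, 0, -0.02], 0, 0],
  [[-0.055, 0, 0.01], 0, 0],
  [[-0.045, 0, 0.01], 0, 0],
  [[-0.036, 0, 0.01], 0, 0],
])

```text
time_s: 35.52
position: [0.517, 0.3272, 0.0473]
tcp_rot: [-0.0, 0.998, -0.062, 0.0]
contact_force: [-0.1, 0.1, 0.9]
finger_gap: -0.0002
```

drive_tool([
  [[0.004, 0, 0], 0, 0],
  [[0.007, 0, 0], 0, 0],
  [[0.009, 0, 0], 0, 0],
  [[0.011, 0, 0], 0, 0],
  [[0.011, 0, 0], 0, 0],
])

```text
time_s: 36.15
position: [0.5238, 0.3266, 0.047]
tcp_rot: [0.001, 0.998, -0.061, -0.002]
contact_force: [-11.3, -1.8, 6.9]
finger_gap: -0.0002
```

drive_tool([
  [[0.001, 0, 0], 0, 0],
  [[0.0015, 0, 0], 0, 0],
  [[0.0015, 0, 0], 0, 0],
])

```text
time_s: 36.52
position: [0.5239, 0.3267, 0.047]
tcp_rot: [0.001, 0.998, -0.06, -0.003]
contact_force: [-17.8, -3.8, 12.9]
finger_gap: 0.0001
```

drive_tool([
  [[-0.008, 0, 0], 0, 0],
  [[-0.02, 0, -0.02], 0, 0],
  [[-0.02, 0, -0.07], 0, 0],
  [[-0.02, 0.05, -0.12], 0, 0],
  [[-0.02, 0.1, -0.15], 0, 0],
  [[-0.02, 0.1, -0.15], 0, 0],
  [[-0.02, 0.1, -0.15], 0, 0],
])

```text
time_s: 37.4
position: [0.4957, 0.2291, 0.197]
tcp_rot: [-0.0, 0.998, -0.062, 0.001]
contact_force: [0.2, -0.3, -0.3]
finger_gap: -0.0001
```

```bash
python3 - <<'E'
from h import *
d=env.grab_frame('wrist')
import pickle;pickle.dump(d,open('w15.pkl','wb'))
crop(d,'w15.png',0,0,640,400,1.25,1.5)
crop(d,'w15c.png',150,110,340,130,2.3,1.5)
a=np.radians(-7.05);n=np.array([.5249,.1164])+.104*np.array([-np.sin(a),np.cos(a)])+.095*np.array([np.cos(a),np.sin(a)]);print(n)
plan(n[0],n[1],.08,-7.05)
E
```

```text
[0.63194623 0.20795383]
shift [0.1384 0.005  0.1164] turn 0.0007 | at [0.4952 0.2298 0.1964] yaw -7.01 t 37.45 F [-0.4 -0.3 -0.3] gap -0.0001
```

View pics/w15.png

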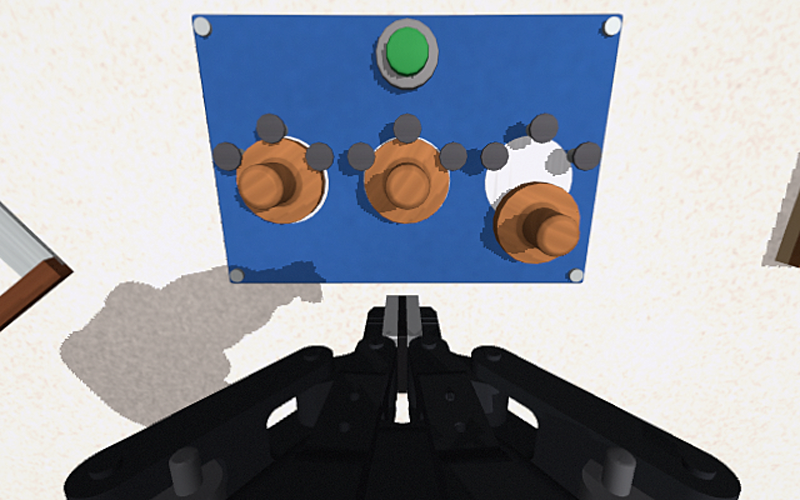

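View pics/w15c.png

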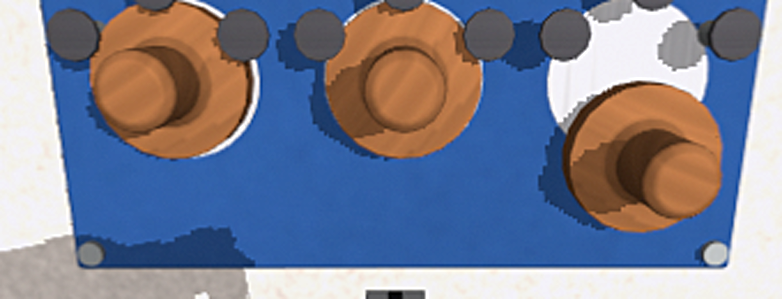

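The picture shows the knock has happened: the foot in nest3 was shoved back and aside (flange at about (537,222)), while the other two look home. I'll re-grip it.

```bash
python3 - <<'E'
from h import *
import pickle
d=pickle.load(open('w15.pkl','rb'))
sc=lambda p:(np.array(p,float)+.5)/2.3-.5+[150,110]
print(unproj(d,sc([(645,158)]),.031),unproj(d,sc([(681,180)]),.075))
print('ctrl nest2 foot',unproj(d,sc([(405,90)]),.075),unproj(d,sc([(404,80)]),.031))
P=unproj(d,sc([(645,158)]),.031)[0]-[0,.002,0]
plan(P[0],P[1],.057,-7.05)
E
```

```text
[[0.48956937 0.1167338  0.031     ]] [[0.49023161 0.11855088 0.075     ]]
ctrl nest2 foot [[0.53831862 0.22183539 0.075     ]] [[0.5379881  0.22166873 0.031     ]]
shift [0.0085 0.1149 0.1394] turn 0.0007 | at [0.4952 0.2298 0.1964] yaw -7.01 t 37.45 F [-0.4 -0.3 -0.3] gap -0.0001
```

drive_tool([
  [[0.003, 0.04, 0], 0, 1],
  [[0.006, 0.08, 0.02], 0, 1],
  [[0.009, 0.115, 0.04], 0, 0.9],
  [[0.009, 0.115, 0.07], 0, 0.9],
  [[0.009, 0.115, 0.1], 0, 0.9],
  [[0.009, 0.115, 0.125], 0, 0.9],
  [[0.009, 0.115, 0.138], 0, 0.9],
  [[0.009, 0.115, 0.138], 0, 0.9],
  [[0.009, 0.115, 0.138], 0, 0.4],
  [[0.009, 0.115, 0.138], 0, 0],
  [[0.009, 0.115, 0.138], 0, 0],
  [[0.009, 0.115, 0.138], 0, 0],
], force=50)

```text
time_s: 38.95
position: [0.491, 0.1139, 0.0597]
tcp_rot: [-0.0, 0.998, -0.062, 0.001]
contact_force: [-1.7, -0.2, 6.7]
finger_gap: 0.0304
```

```bash
python3 - <<'E'
from h import *
d=env.grab_frame('wrist')
crop(d,'w16.png',180,60,280,220,2.7,1.5)
plan(.5277,.1162,.0575,-7.05)
E
```

```text
shift [ 0.0361 -0.0068  0.0023] turn -0.0002 | at [0.491  0.1139 0.0597] yaw -7.06 t 39.0 F [-0.3  0.   6.2] gap 0.0308
```

View pics/w16.png

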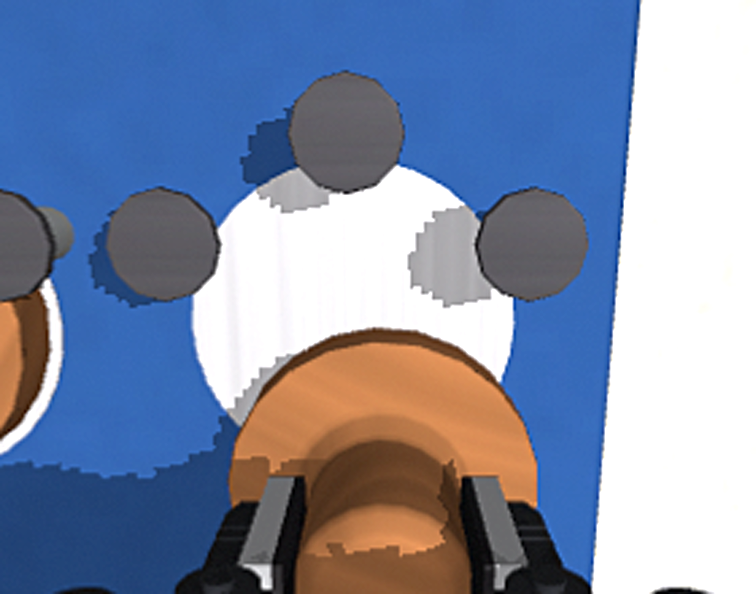

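drive_tool([
  [[0, -0.002, -0.001], 0, 0],
  [[0.001, -0.005, -0.001], 0, 0],
  [[0.003, -0.0068, -0.001], 0, 0],
  [[0.01, -0.0068, -0.001], 0, 0],
  [[0.017, -0.0068, -0.001], 0, 0],
  [[0.024, -0.0068, -0.001], 0, 0],
  [[0.029, -0.0068, -0.001], 0, 0],
  [[0.031, -0.0068, -0.001], 0, 0],
  [[0.031, -0.0068, 0.001], 0, 0],
  [[0.032, -0.0068, 0.001], 0, 0],
  [[0.033, -0.0068, 0.001], 0, 0],
  [[0.033, -0.0068, 0.001], 0, 0],
], force=30)

```text
time_s: 40.5
position: [0.5226, 0.1167, 0.0597]
tcp_rot: [0.001, 0.998, -0.061, -0.001]
contact_force: [-20.3, -2.5, 32.8]
finger_gap: 0.0305
```

drive_tool([
  [[0.001, 0, 0], 0, 0],
  [[0.002, 0, 0], 0, 0],
  [[0.002, 0, 0], 0, 0],
])

```text
time_s: 40.88
position: [0.5247, 0.1168, 0.0597]
tcp_rot: [0.001, 0.998, -0.061, -0.001]
contact_force: [-19.1, -1.3, 31.8]
finger_gap: 0.0308
```

drive_tool([
  [[0, 0, -0.002], 0, 0.3],
  [[0, 0, -0.002], 0, 0.9],
  [[0, 0, -0.002], 0, 0.9],
  [[0, 0, -0.03], 0, 0.9],
  [[-0.02, 0, -0.06], 0, 0.9],
  [[-0.05, 0, -0.06], 0, 0.4],
  [[-0.06, 0, -0.06], 0, 0],
  [[-0.06, 0, -0.05], 0, 0],
  [[-0.06, 0, -0.02], 0, 0],
  [[-0.055, 0, 0.013], 0, 0],
  [[-0.045, 0, 0.013], 0, 0],
  [[-0.036, 0, 0.013], 0, 0],
])

```text
time_s: 42.38
position: [0.4918, 0.1206, 0.0453]
tcp_rot: [-0.0, 0.998, -0.062, 0.0]
contact_force: [0.5, -0.3, 0.9]
finger_gap: -0.0001
```

drive_tool([
  [[0.004, 0, 0], 0, 0],
  [[0.007, 0, 0], 0, 0],
  [[0.009, 0, 0], 0, 0],
  [[0.011, 0, 0], 0, 0],
  [[0.011, 0, 0], 0, 0],
])

```text
time_s: 43.0
position: [0.4984, 0.1199, 0.0446]
tcp_rot: [0.001, 0.998, -0.061, -0.003]
contact_force: [-12.8, 2.0, 7.3]
finger_gap: -0.0001
```

drive_tool([
  [[0.001, 0, 0], 0, 0],
  [[0.001, 0, 0], 0, 0],
  [[-0.008, 0, 0], 0, 0],
  [[-0.02, 0, -0.02], 0, 0],
  [[-0.02, 0, -0.07], 0, 0],
  [[-0.015, -0.05, -0.12], 0, 0],
  [[0.01, -0.1, -0.155], 0, 0],
  [[0.01, -0.104, -0.155], 0, 0],
  [[0.01, -0.104, -0.155], 0, 0],
])

```text
time_s: 44.12
position: [0.5237, 0.2217, 0.1997]
tcp_rot: [-0.0, 0.998, -0.061, 0.0]
contact_force: [-0.2, -1.1, 0.3]
finger_gap: 0.0
```

```bash
python3 - <<'E'
from h import *
d=env.grab_frame('wrist')
import pickle;pickle.dump(d,open('w17.pkl','wb'))
crop(d,'w17.png',140,60,360,180,2.2,1.5)
d=env.grab_frame('scene');crop(d,'s17.png',320,170,160,140,5,2)
plan(.6319,.208,.08,-7.05)
E
```

```text
shift [ 0.1095 -0.002   0.1184] turn -0.0011 | at [0.5232 0.2197 0.1986] yaw -7.12 t 44.225 F [-0.1 -0.7  0.4] gap -0.0001
```

View pics/w17.png

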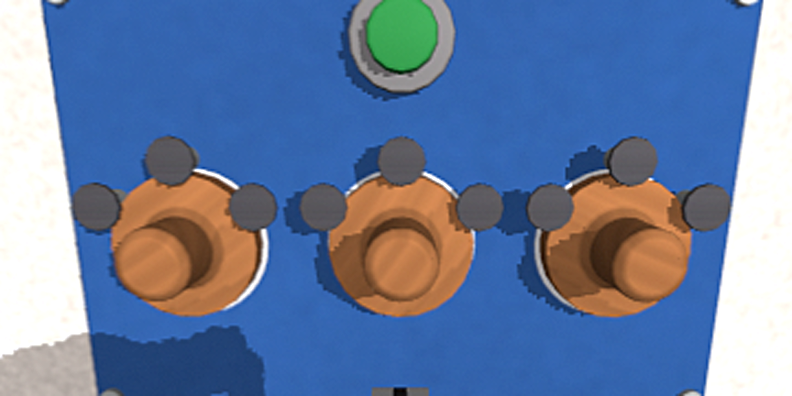

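View pics/s17.png

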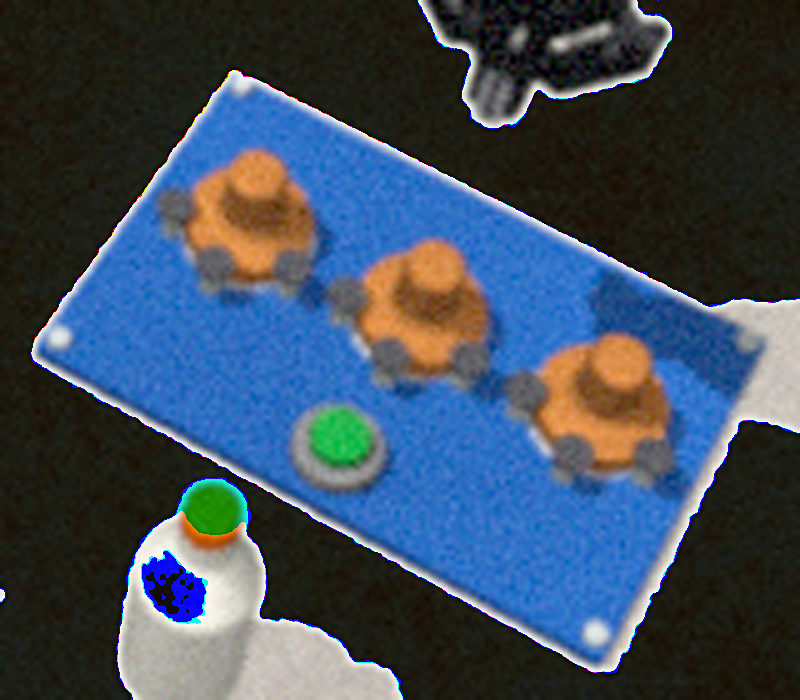

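All three feet look home under their heads, and the button is at (402,33). I'll check the bottle's clearance before pressing.

```bash
python3 - <<'E'
from h import *
import pickle
d=pickle.load(open('w17.pkl','rb'))
sc=lambda p:(np.array(p,float)+.5)/2.2-.5+[140,60]
for z in (.035,.045,.055): print('btn',z,unproj(d,sc([(402,34)]),z))
V=d['view'];c=-V[:3,:3].T@V[:3,3];s=env.read_state();print('cam rel tcp',c-s['position'])
t=pickle.load(open('top0.pkl','rb'));crop(t,'bot.png',205,110,80,70,8)
s0=pickle.load(open('scene0.pkl','rb'));crop(s0,'bots.png',320,250,80,80,8,1.6)
g=t['color'];h=cv2.cvtColor(g,cv2.COLOR_RGB2HSV)
m=(h[:,:,0]<14)&(h[:,:,1]>170)&(g[:,:,0]>80);m[:, :225]=0;m[:,:]&=(np.arange(640)<265)[None];m[:120]=0;m[170:]=0
ys,xs=np.nonzero(m);print(xs.mean(),ys.mean(),len(xs),unproj(t,(xs.mean(),ys.mean()),.165))
G=(h[:,:,0]>50)&(h[:,:,0]<80)&(h[:,:,1]>120);G[:,270:]=0;G[:,:215]=0;G[:185]=0;G[220:]=0
ys,xs=np.nonzero(G);print('green top',len(xs));
for z in (.035,.045,.055):print(unproj(t,(xs.mean(),ys.mean()),z))
E
```

```text
btn 0.035 [[0.6306395  0.20952514 0.035     ]]
btn 0.045 [[0.62939435 0.20971306 0.045     ]]
btn 0.055 [[0.6281492  0.20990098 0.055     ]]
cam rel tcp [ 0.07053934 -0.00465218  0.13257737]
243.96703296703296 138.62637362637363 91 [[0.76745402 0.17860696 0.165     ]]
green top 109
[[0.63219481 0.207313   0.035     ]]
[[0.6313455  0.20553636 0.045     ]]
[[0.6304962  0.20375973 0.055     ]]
```

View pics/bots.png

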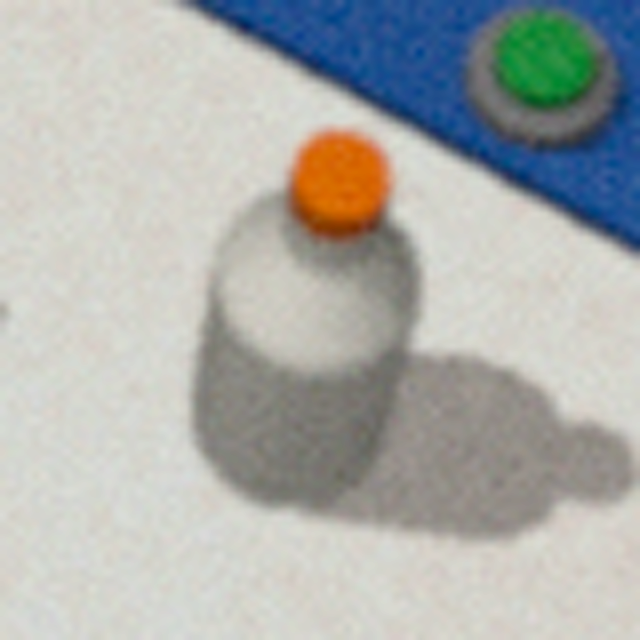

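drive_tool([
  [[0.04, -0.001, 0], 0, 0],
  [[0.08, -0.001, 0], 0, 0],
  [[0.1055, -0.0015, 0.02], 0, 0],
  [[0.1055, -0.0015, 0.06], 0, 0],
  [[0.1055, -0.0015, 0.1], 0, 0],
  [[0.1055, -0.0015, 0.115], 0, 0],
  [[0.1055, -0.0015, 0.115], 0, 0],
  [[0.1055, -0.0015, 0.115], 0, 0],
])

```text
time_s: 45.22
position: [0.6296, 0.2099, 0.0866]
tcp_rot: [-0.0, 0.998, -0.062, 0.001]
contact_force: [0.7, -0.2, 0.4]
finger_gap: -0.0004
```

```bash
python3 - <<'E'
from h import *
d=env.grab_frame('wrist')
crop(d,'w18.png',0,0,640,400,1.25,1.5)
d=env.grab_frame('scene');crop(d,'s18.png',320,170,160,140,5,1.5)
plan(.628,.2075,.05)
E
```

```text
shift [-0.0014  0.0028  0.0366] turn 0 | at [0.6296 0.21   0.0866] yaw -7.07 t 45.325 F [-0.2 -0.1  0.9] gap -0.0001
```

View pics/w18.png

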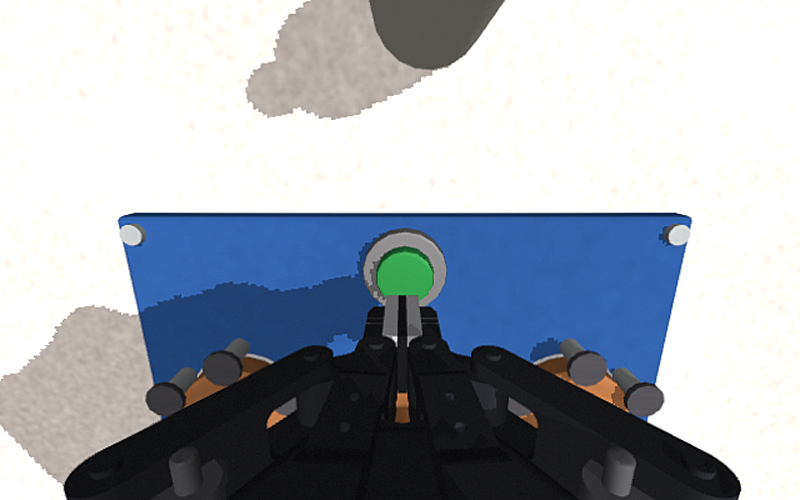

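View pics/s18.png

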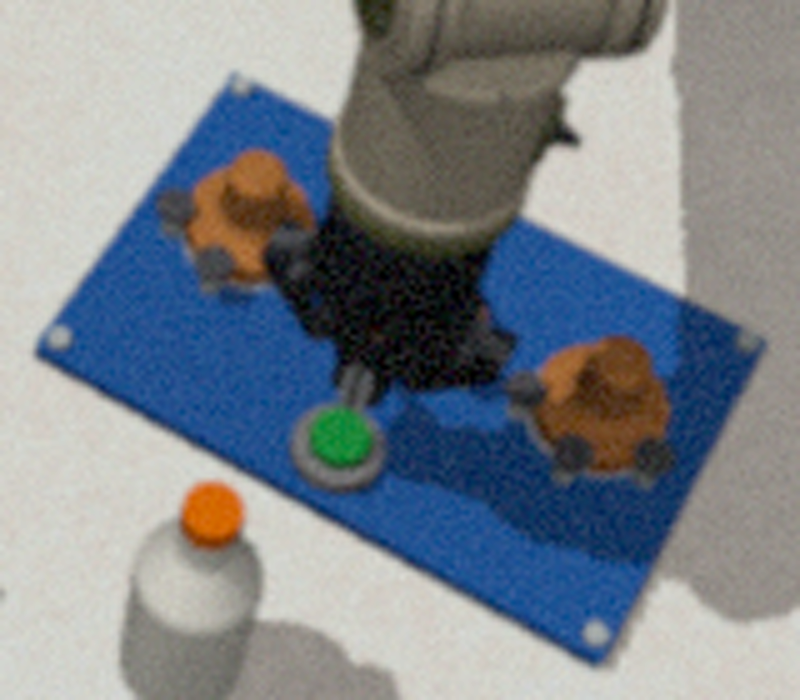

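drive_tool([
  [[0, 0.001, 0.012], 0, 0],
  [[0, 0.001, 0.022], 0, 0],
  [[0, 0.001, 0.024], 0, 0],
  [[0, 0.001, 0.026], 0, 0],
  [[0, 0.001, 0.028], 0, 0],
  [[0, 0.001, 0.028], 0, 0],
])

```text
time_s: 46.08
position: [0.6287, 0.2088, 0.0568]
tcp_rot: [0.0, 0.998, -0.062, 0.0]
contact_force: [-0.1, 0.5, -0.1]
finger_gap: 0.0001
```

drive_tool([
  [[0, 0, 0.002], 0, 0],
  [[0, 0, 0.004], 0, 0],
  [[0, 0, 0.006], 0, 0],
  [[0, 0, 0.006], 0, 0],
])

```text
time_s: 46.58
position: [0.6285, 0.2087, 0.0506]
tcp_rot: [0.0, 0.998, -0.062, -0.0]
contact_force: [-0.1, 0.6, 0.6]
finger_gap: 0.0003
```

drive_tool([
  [[0, 0, 0.002], 0, 0],
  [[0, 0, 0.004], 0, 0],
  [[0, 0, 0.005], 0, 0],
  [[0, 0, 0.005], 0, 0],
])

```text
time_s: 47.08
position: [0.6287, 0.2089, 0.046]
tcp_rot: [-0.0, 0.998, -0.062, 0.0]
contact_force: [0.6, 0.0, 2.6]
finger_gap: -0.0003
```

```bash
python3 - <<'E'
from h import *
d=env.grab_frame('wrist')
crop(d,'w19.png',200,150,240,180,3,1.5)
d=env.grab_frame('scene');crop(d,'s19.png',350,210,80,80,8,1.5)
plan(.628,.2075,.05)
E
```

```text
shift [-0.0006  0.0014 -0.004 ] turn 0 | at [0.6287 0.2088 0.046 ] yaw -7.06 t 47.175 F [-0.  -0.5  2.9] gap -0.0003
```

View pics/w19.png

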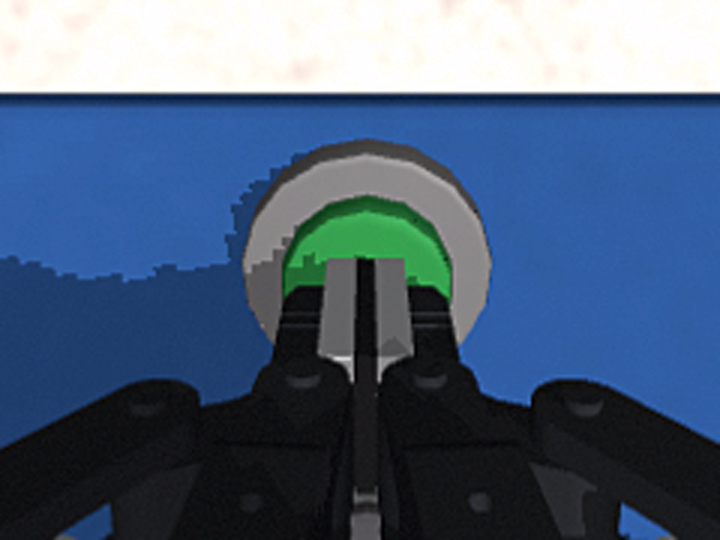

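View pics/s19.png

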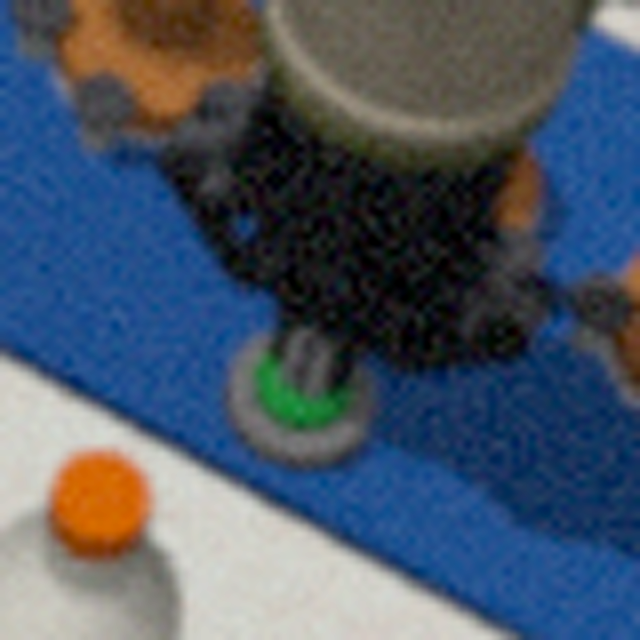

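The picture shows the fingertips on the green button, fully inside the housing ring, at about 3 N. Press on.

drive_tool([
  [[0.001, 0, 0.002], 0, 0],
  [[0.001, 0, 0.004], 0, 0],
  [[0.001, 0, 0.005], 0, 0],
  [[0.001, 0, 0.006], 0, 0],
  [[0.001, 0, 0.006], 0, 0],
])

```text
time_s: 47.8
position: [0.6296, 0.2089, 0.0419]
tcp_rot: [0.0, 0.998, -0.062, 0.0]
contact_force: [-10.2, -3.9, 22.7]
finger_gap: -0.0
```

```bash
python3 - <<'E'
from h import *
d=env.grab_frame('wrist')
crop(d,'w20.png',200,150,240,180,3,1.5)
plan(.628,.2075,.05)
E
```

```text
shift [-0.0013  0.0016 -0.0081] turn 0 | at [0.6295 0.209  0.0419] yaw -7.05 t 47.85 F [-10.5  -4.   23. ] gap 0.0002
```

View pics/w20.png

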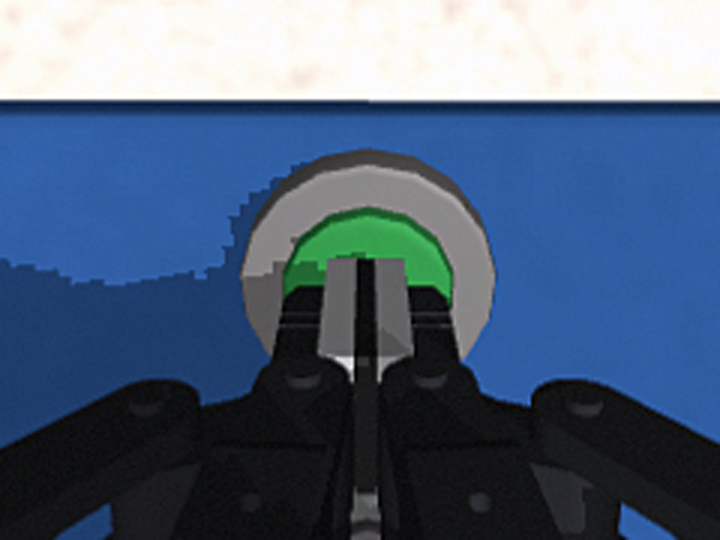

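drive_tool([
  [[0, 0, -0.002], 0, 0],
  [[0, 0, -0.002], 0, 0],
  [[0, 0, -0.002], 0, 0],
])

```text
time_s: 48.22
position: [0.6295, 0.2088, 0.0421]
tcp_rot: [0.0, 0.998, -0.062, -0.0]
contact_force: [-3.6, 0.3, 8.1]
finger_gap: 0.0001
```

drive_tool([
  [[0, 0, -0.001], 0, 0],
  [[0, 0, -0.001], 0, 0],
])

```text
time_s: 48.48
position: [0.6295, 0.2088, 0.0428]
tcp_rot: [-0.0, 0.998, -0.062, -0.0]
contact_force: [-2.7, 0.3, 4.0]
finger_gap: -0.0001
```

drive_tool([
  [[0, 0, -0.001], 0, 0],
  [[0, 0, -0.001], 0, 0],
])

```text
time_s: 48.72
position: [0.6295, 0.2089, 0.0438]
tcp_rot: [-0.0, 0.998, -0.061, -0.0]
contact_force: [-2.5, 0.5, 3.9]
finger_gap: -0.0
```

drive_tool([
  [[0, 0, -0.001], 0, 0],
  [[0, 0, -0.001], 0, 0],
])

```text
time_s: 48.98
position: [0.6296, 0.2088, 0.0448]
tcp_rot: [-0.0, 0.998, -0.062, 0.0]
contact_force: [-1.2, 2.5, 3.6]
finger_gap: -0.0
```

drive_tool([
  [[0, 0, -0.001], 0, 0],
  [[0, 0, -0.002], 0, 0],
  [[0, 0, -0.002], 0, 0],
])

```text
time_s: 49.35
position: [0.6298, 0.2085, 0.0469]
tcp_rot: [0.0, 0.998, -0.062, 0.0]
contact_force: [-0.2, 1.4, 2.5]
finger_gap: -0.0001
```

drive_tool([
  [[0, 0, -0.0007], 0, 0],
  [[0, 0, -0.0007], 0, 0],
])

```text
time_s: 49.6
position: [0.6298, 0.2085, 0.0476]
tcp_rot: [0.0, 0.998, -0.062, 0.0]
contact_force: [-0.3, 1.4, 1.9]
finger_gap: 0.0
```

drive_tool([
  [[0, 0, -0.0007], 0, 0],
  [[0, 0, -0.0007], 0, 0],
])

```text
time_s: 49.85
position: [0.6298, 0.2085, 0.0482]
tcp_rot: [0.0, 0.998, -0.062, 0.0]
contact_force: [0.5, 1.0, 1.7]
finger_gap: -0.0001
```

drive_tool([
  [[0, 0, -0.0007], 0, 0],
  [[0, 0, -0.0007], 0, 0],
])

```text
time_s: 50.1
position: [0.6295, 0.2084, 0.0487]
tcp_rot: [0.0, 0.998, -0.062, -0.0]
contact_force: [0.6, 0.9, -0.0]
finger_gap: -0.0002
```

Contact ends at about z = 0.0485 and the hard stop was at 0.042, so the button went its full 6 mm. I'll lift off and check the feet.

drive_tool([
  [[0, 0, -0.03], 0, 0],
  [[0, 0, -0.08], 0, 0],
  [[-0.02, 0, -0.13], 0, 0],
  [[-0.06, 0, -0.15], 0, 0.3],
  [[-0.1, 0, -0.15], 0, 0.6],
  [[-0.12, 0, -0.15], 0, 0.6],
  [[-0.12, 0, -0.15], 0, 0.6],
])

```text
time_s: 50.98
position: [0.5097, 0.2237, 0.1993]
tcp_rot: [0.0, 0.998, -0.061, 0.0]
contact_force: [-0.0, -0.0, 0.1]
finger_gap: 0.0512
```

```bash
python3 - <<'E'
from h import *
d=env.grab_frame('wrist')
crop(d,'w21.png',140,60,360,180,2.2,1.5)
d=env.grab_frame('top');crop(d,'t21.png',160,130,320,190,2.4)
plan(.53,-.364,.20,-9.5)
E
```

```text
shift [ 0.0911  0.5801 -0.0008] turn 0.042 | at [0.5112 0.223  0.199 ] yaw -7.09 t 51.075 F [ 0.3  0.2 -0.1] gap 0.0515
```

View pics/w21.png

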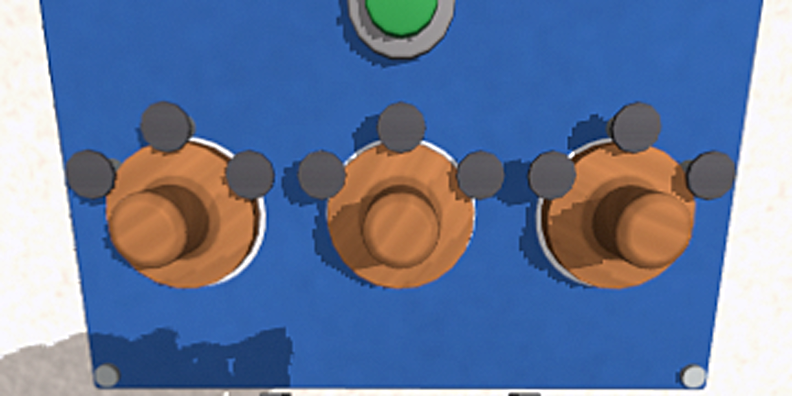

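View pics/t21.png

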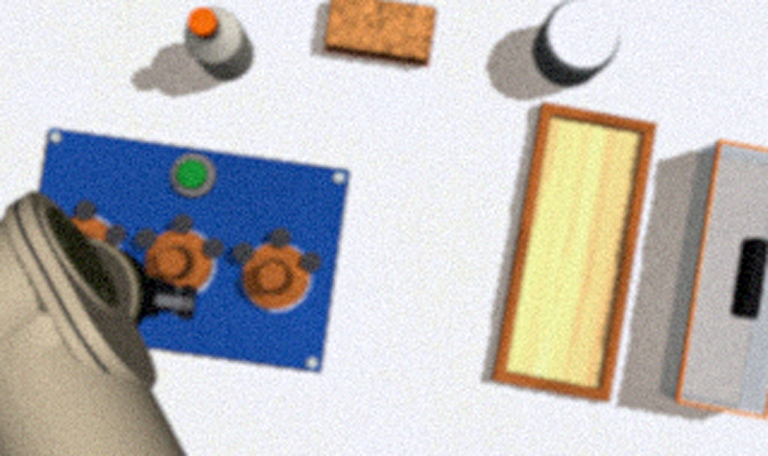

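All three feet are still home and the tray is empty. I'll look at the tray on the way to the cover.

drive_tool([
  [[0, 0.04, -0.03], 0.01, 0.6],
  [[0.005, 0.09, -0.06], 0.02, 0.6],
  [[0.005, 0.145, -0.08], 0.03, 0.6],
  [[0.01, 0.2, -0.08], 0.042, 0.6],
  [[0.015, 0.255, -0.08], 0.042, 0.6],
  [[0.02, 0.31, -0.08], 0.042, 0.6],
  [[0.025, 0.365, -0.08], 0.042, 0.6],
  [[0.03, 0.405, -0.08], 0.042, 0.6],
  [[0.03, 0.41, -0.08], 0.042, 0.6],
  [[0.03, 0.41, -0.08], 0.042, 0.6],
  [[0.03, 0.41, -0.08], 0.042, 0.6],
])

```text
time_s: 52.45
position: [0.4904, -0.186, 0.2789]
tcp_rot: [-0.0, 0.997, -0.082, 0.0]
contact_force: [-0.2, -0.1, -0.4]
finger_gap: 0.0514
```

```bash
python3 - <<'E'
from h import *
d=env.grab_frame('wrist')
import pickle;pickle.dump(d,open('w22.pkl','wb'))
crop(d,'w22.png',180,0,330,290,2,1.6)
print(env.read_state()['position'])
plan(.5328,-.3643,.0995,-9.55)
E
```

```text
[ 0.49032115 -0.18594918  0.27894065]
shift [0.0709 0.1691 0.1794] turn 0.0034 | at [ 0.4903 -0.1859  0.2789] yaw -9.35 t 52.5 F [-0.2 -0.2 -0.3] gap 0.0513
```

View pics/w22.png

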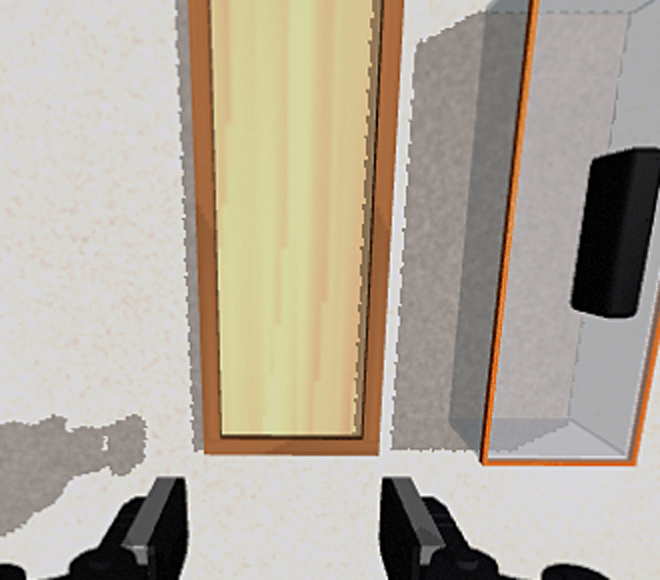

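```bash
python3 - <<'E'
from h import *
import pickle
def tray(f,pts,s,o):
    d=pickle.load(open(f,'rb'));P=unproj(d,(np.array(pts,float)+.5)/s-.5+o,.022)[:,:2]
    l0,l1,r0,r1=P  # left far/near, right far/near
    u=(l0-l1)/np.linalg.norm(l0-l1)+(r0-r1)/np.linalg.norm(r0-r1);u/=np.linalg.norm(u)
    w=np.array([-u[1],u[0]]);print(f,'yaw',np.degrees(np.arctan2(*(l0-l1)[::-1])),np.degrees(np.arctan2(*(r0-r1)[::-1])),'width',(l1-r1)@w)
    print('center',(l1+r1)/2+.152*u)
tray('w22.pkl',[(189,0),(205,455),(404.5,0),(380,454)],2,[180,0])
tray('w2.pkl',[(84,0),(101,488),(310,0),(284.5,488)],2.05,[230,0])
d=pickle.load(open('w1.pkl','rb'))
crop(d,'c1.png',255,0,60,50,12,1.4);crop(d,'c2.png',265,235,100,35,8,1.4);crop(d,'c3.png',335,0,60,50,12,1.4)
E
```

```text
w22.pkl yaw -9.650905167901023 -9.471612175589927 width 0.12601879984740944
center [ 0.55756647 -0.20244579]
w2.pkl yaw -10.010431856159006 -9.568611018976616 width 0.1261549005070327
center [ 0.5570202  -0.20274825]
```

View pics/c1.png

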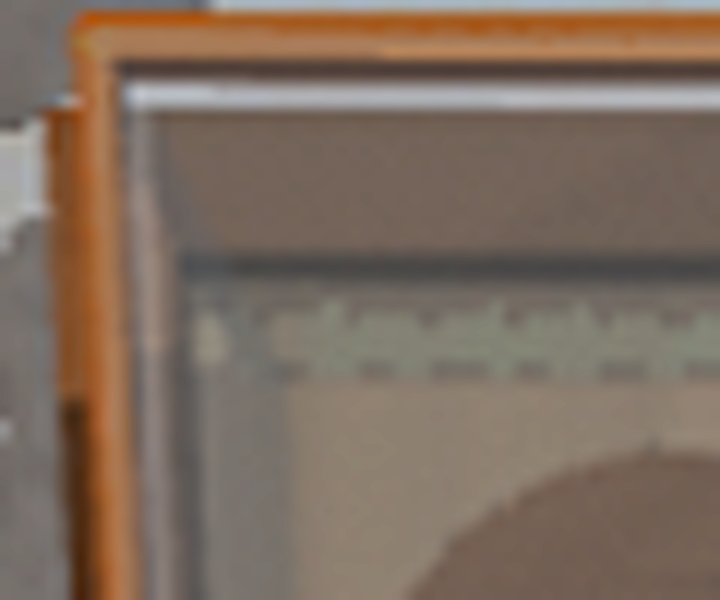

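View pics/c3.png

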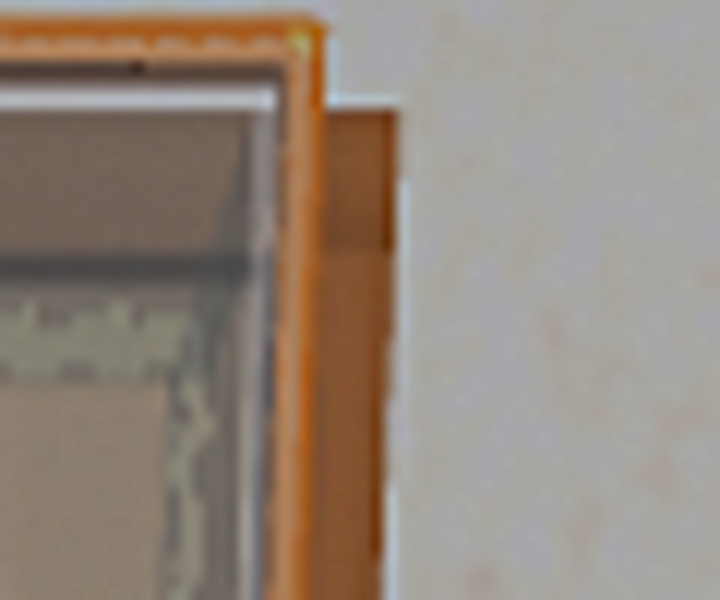

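View pics/c2.png

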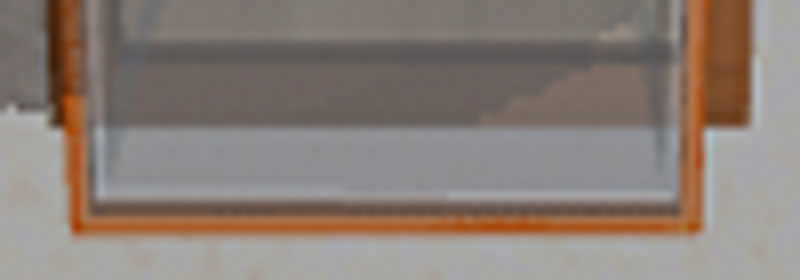

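```bash
python3 - <<'E'
from h import *
import pickle
d=pickle.load(open('w1.pkl','rb'))
f=lambda p,s,o:(np.array(p)+.5)/s-.5+np.array(o)
C=unproj(d,[f((76,14),12,(255,0)),f((325,18),12,(335,0)),f((73,234),8,(265,235)),f((701,234),8,(265,235))],.092)
print(C.mean(0)); 
T=unproj(d,[f((400,108),12,(335,0)),f((750,126),8,(265,235)),f((50,126),8,(265,235)),f((46,108),12,(255,0))],.022)
print(T,T.mean(0))
for a,b in((2,0),(3,1)): v=C[b]-C[a] if False else C[a]-C[b]; print(np.degrees(np.arctan2(-v[1],-v[0])),np.linalg.norm(v))
plan(.5328,-.3643,.0995,-9.55)
E
```

```text
[ 0.55781574 -0.20162384  0.092     ]
[[ 0.69652895 -0.28904495  0.022     ]
 [ 0.39697652 -0.23832423  0.022     ]
 [ 0.41814726 -0.11388227  0.022     ]
 [ 0.71740043 -0.16549907  0.022     ]] [ 0.55726329 -0.20168763  0.022     ]
-9.801040005783074 0.27163903007597257
-9.74049515731998 0.27150284492607385
shift [0.0709 0.1691 0.1794] turn 0.0034 | at [ 0.4903 -0.1859  0.2789] yaw -9.35 t 52.5 F [-0.2 -0.2 -0.3] gap 0.0513
```

drive_tool([
  [[0.02, 0.05, 0], 0.0034, 0.6],
  [[0.045, 0.1, 0], 0.0034, 0.6],
  [[0.065, 0.15, 0], 0.0034, 0.6],
  [[0.071, 0.169, 0.03], 0.0034, 0.6],
  [[0.071, 0.169, 0.08], 0.0034, 0.6],
  [[0.071, 0.169, 0.12], 0.0034, 0.6],
  [[0.071, 0.169, 0.15], 0.0034, 0.6],
  [[0.071, 0.169, 0.17], 0.0034, 0.6],
  [[0.071, 0.169, 0.179], 0.0034, 0.6],
  [[0.071, 0.169, 0.179], 0.0034, 0.6],
  [[0.071, 0.169, 0.179], 0.0034, 0.6],
], force=60)

```text
time_s: 53.88
position: [0.5328, -0.3659, 0.1013]
tcp_rot: [0.0, 0.996, -0.084, 0.001]
contact_force: [-0.1, -1.0, -0.2]
finger_gap: 0.0515
```

drive_tool([
  [[0, 0, 0], 0, 0.3],
  [[0, 0, 0], 0, 0],
  [[0, 0, 0], 0, 0],
  [[0, 0, 0], 0, 0],
  [[0, 0, 0], 0, 0],
])

```text
time_s: 54.5
position: [0.5324, -0.3655, 0.1005]
tcp_rot: [0.0, 0.996, -0.084, 0.0]
contact_force: [-0.7, 2.3, 5.9]
finger_gap: 0.0172
```

```bash
python3 - <<'E'
from h import *
plan(.5602,-.2016,.2,-9.6)
E
```

```text
shift [-0.     -0.1663 -0.0996] turn -0.0009 | at [ 0.5324 -0.3655  0.1005] yaw -9.65 t 54.5 F [-0.7  2.3  5.9] gap 0.0172
```

drive_tool([
  [[0, 0, -0.01], 0, 0],
  [[0, 0, -0.03], 0, 0],
  [[0, 0, -0.055], 0, 0],
  [[0, 0, -0.07], 0, 0],
  [[0, -0.02, -0.07], 0, 0],
  [[0, -0.05, -0.07], 0, 0],
  [[0, -0.085, -0.07], 0, 0],
  [[0, -0.12, -0.07], 0, 0],
  [[0, -0.15, -0.07], 0, 0],
  [[0, -0.166, -0.07], 0, 0],
  [[0, -0.166, -0.07], 0, 0],
  [[0, -0.166, -0.07], 0, 0],
])

```text
time_s: 56.0
position: [0.5595, -0.2034, 0.1698]
tcp_rot: [0.0, 0.996, -0.085, -0.0]
contact_force: [0.2, -0.0, -2.8]
finger_gap: 0.0169
```

```bash
python3 - <<'E'
from h import *
plan(.5602,-.2016,.13,-9.6)
d=env.grab_frame('wrist');crop(d,'w23.png',0,0,640,400,1.25,1.4)
d=env.grab_frame('top');crop(d,'t23.png',350,150,120,160,4,2)
d=env.grab_frame('scene');crop(d,'s23.png',190,110,160,140,5,1.5)
E
```

```text
shift [ 0.0003 -0.002   0.0398] turn -0.0028 | at [ 0.5595 -0.2034  0.1698] yaw -9.76 t 56.0 F [ 0.2 -0.  -2.8] gap 0.0169
```

View pics/w23.png

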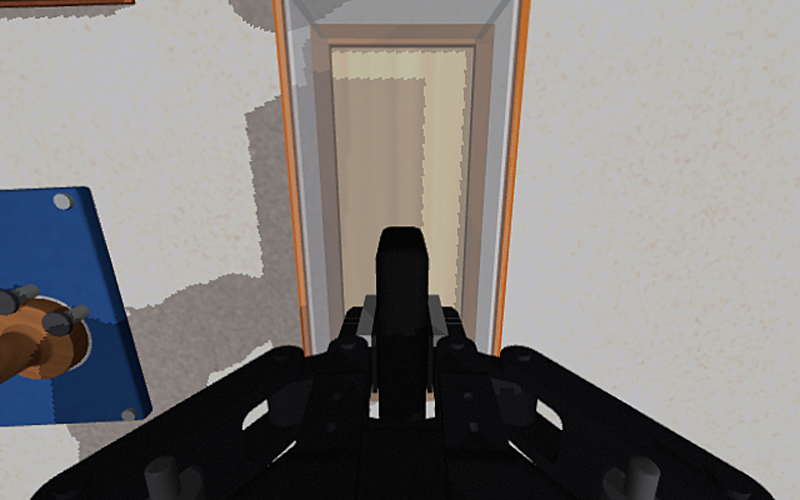

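View pics/s23.png

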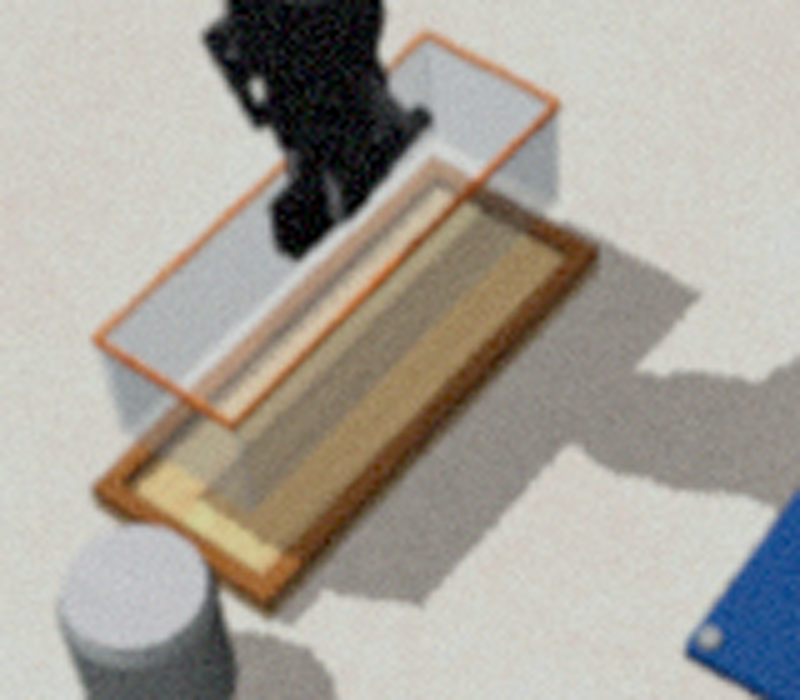

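drive_tool([
  [[0, -0.001, 0.015], -0.001, 0],
  [[0, -0.001, 0.03], -0.001, 0],
  [[0, -0.001, 0.042], -0.001, 0],
  [[0, -0.001, 0.045], -0.001, 0],
  [[0, -0.001, 0.045], -0.001, 0],
  [[0, -0.001, 0.045], -0.001, 0],
])

```text
time_s: 56.9
position: [0.5605, -0.201, 0.1255]
tcp_rot: [0.0, 0.996, -0.084, 0.001]
contact_force: [-0.1, 0.1, -2.8]
finger_gap: 0.0168
```

```bash
python3 - <<'E'
from h import *
plan(.5602,-.2016,.1125,-9.6)
d=env.grab_frame('wrist');crop(d,'w24.png',200,0,240,220,3.3,1.5)
d=env.grab_frame('top');crop(d,'t24.png',350,150,120,160,3.7,2)
d=env.grab_frame('scene');crop(d,'s24.png',190,110,160,140,5,1.5)
E
```

```text
shift [-0.0003  0.0006  0.013 ] turn -0.0 | at [ 0.5605 -0.201   0.1255] yaw -9.6 t 56.9 F [-0.1  0.1 -2.8] gap 0.0168
```

View pics/w24.png

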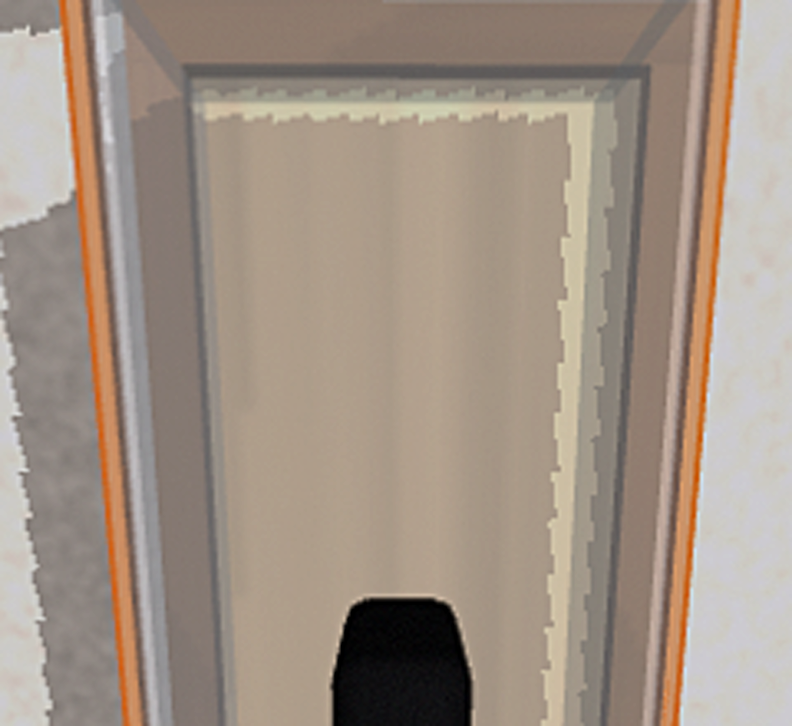

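View pics/t24.png

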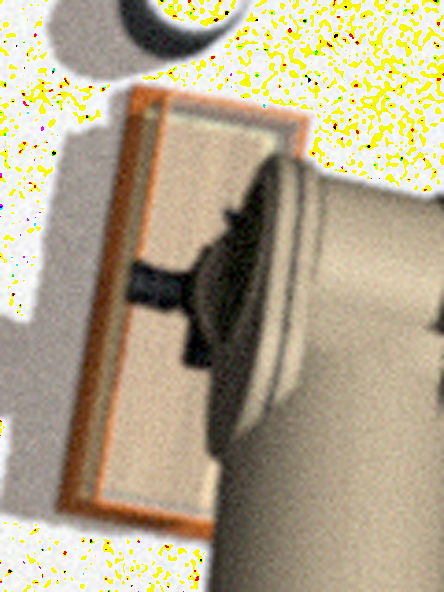

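View pics/s24.png

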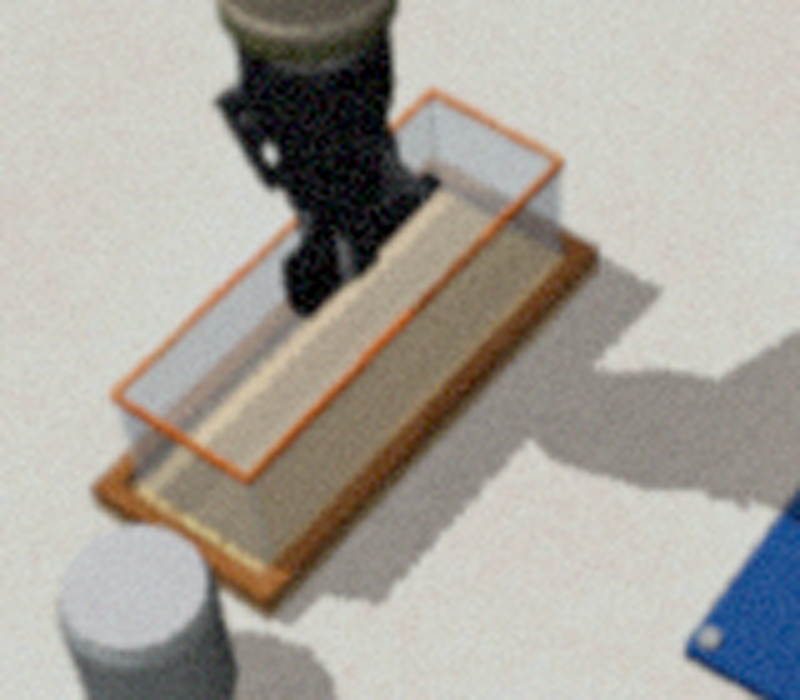

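```bash
python3 - <<'E'
from h import *
d=env.grab_frame('wrist')
s=env.read_state();R=q2R(s['tcp_rot'])
f=lambda p:(np.array(p,float)+.5)/3.3-.5+[200,0]
for nm,pts,z in (('rim inner',[(187,70),(648,70),(226,680),(614,680)],.022),('cover top',[(64,30),(738,30),(122,680),(677,680)],.105),('floor',[(187,80),(648,80)],.012)):
    P=unproj(d,f(pts),z); L=(P-s['position'])@R; print(nm,L[:,:2].round(4).tolist())
E
```

```text
rim inner [[0.1356, -0.0485], [0.1356, 0.0515], [-0.003, -0.0472], [-0.0029, 0.053]]
cover top [[0.1173, -0.0488], [0.1174, 0.0447], [0.0229, -0.0486], [0.023, 0.0441]]
floor [[0.1364, -0.0506], [0.1364, 0.0539]]
```

The corner lines in the wrist picture put the cover about 3–4 mm to the left of the tray's middle. I'll shift right 3 mm, back 1 mm, and look again.

drive_tool([
  [[-0.001, 0.0015, 0], 0, 0],
  [[-0.001, 0.003, 0], 0, 0],
  [[-0.001, 0.003, 0], 0, 0],
  [[-0.001, 0.003, 0], 0, 0],
])

```text
time_s: 57.6
position: [0.5587, -0.2037, 0.1249]
tcp_rot: [-0.0, 0.996, -0.084, 0.0]
contact_force: [0.2, 0.6, -3.2]
finger_gap: 0.0174
```

```bash
python3 - <<'E'
from h import *
d=env.grab_frame('wrist');crop(d,'w25.png',200,0,240,220,3.3,1.5)
import pickle;pickle.dump(d,open('w25.pkl','wb'))
crop(d,'w25l.png',215,0,60,50,12,1.8);crop(d,'w25r.png',375,0,60,50,12,1.8)
plan(.5602,-.2016,.1125,-9.6)
E
```

```text
shift [ 0.0011 -0.0023  0.0124] turn 0.0 | at [ 0.5587 -0.2036  0.1249] yaw -9.6 t 57.65 F [ 0.3  0.4 -4.2] gap 0.0169
```

View pics/w25l.png

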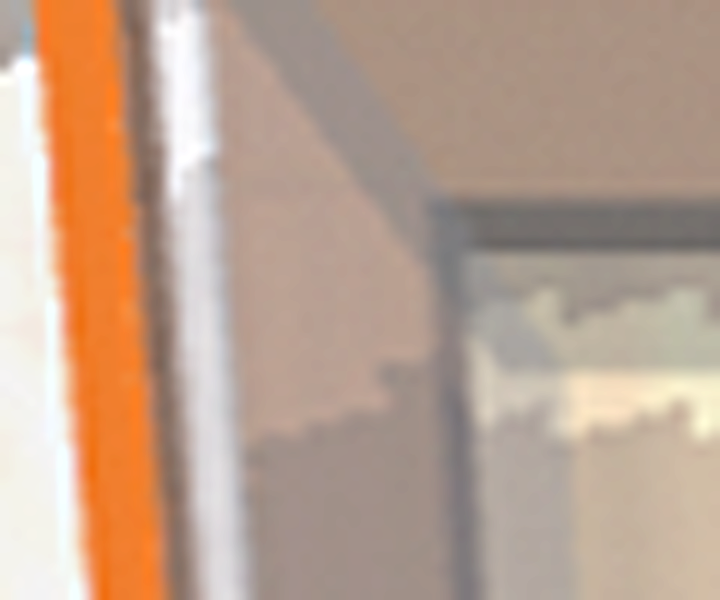

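View pics/w25r.png

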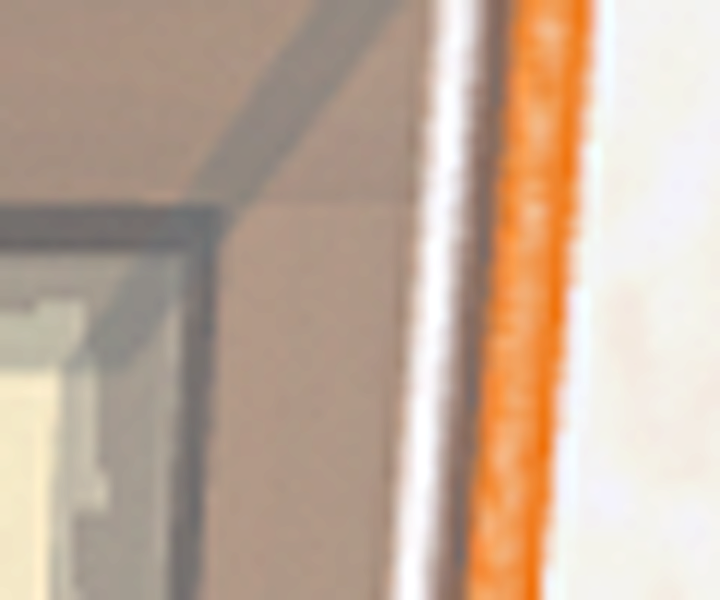

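```bash
python3 - <<'E'
from h import *
import pickle
d=pickle.load(open('w25.pkl','rb'));s=env.read_state();R=q2R(s['tcp_rot'])
P1=unproj(d,[(251.7,17),(392.9,17)],.022);P2=unproj(d,[(262.5,30.3),(381.3,29.5)],.0245)
for P in(P1,P2):print(((P-s['position'])@R)[:,:2].round(4).tolist())
E
```

```text
[[0.1378, -0.0515], [0.1378, 0.049]]
[[0.1288, -0.0438], [0.1294, 0.0408]]
```

The cover's lower corners now sit evenly inside the rim corners, with side gaps of 7.7 and 8.2 mm and 9 mm at the end, measured to the inner wall faces. Lowering.

drive_tool([
  [[0, 0, 0.003], 0, 0],
  [[0, 0, 0.006], 0, 0],
  [[0, 0, 0.009], 0, 0],
  [[0, 0, 0.011], 0, 0],
  [[0, 0, 0.012], 0, 0],
  [[0, 0, 0.012], 0, 0],
])

```text
time_s: 58.4
position: [0.5587, -0.2037, 0.1129]
tcp_rot: [0.0, 0.996, -0.084, 0.0]
contact_force: [-0.3, 0.2, -2.8]
finger_gap: 0.0172
```

drive_tool([
  [[0, 0, 0.001], 0, 0],
  [[0, 0, 0.002], 0, 0],
  [[0, 0, 0.003], 0, 0],
  [[0, 0, 0.003], 0, 0],
])

```text
time_s: 58.9
position: [0.5589, -0.2034, 0.1123]
tcp_rot: [0.0, 0.997, -0.084, 0.0]
contact_force: [-10.3, 4.9, 17.5]
finger_gap: 0.0172
```

Contact at z = 0.1123, which matches the tray floor (bench grip height 0.1005 + 0.012). Release and back away.

drive_tool([
  [[0, 0, 0.001], 0, 0.3],
  [[0, 0, 0], 0, 0.6],
  [[0, 0, 0], 0, 0.6],
  [[0, 0, 0], 0, 0.6],
  [[0, 0, -0.03], 0, 0.6],
  [[0, 0, -0.08], 0, 0.6],
  [[-0.02, 0, -0.13], 0, 0.7],
  [[-0.06, 0, -0.16], 0, 0.8],
  [[-0.08, 0, -0.16], 0, 0.8],
  [[-0.08, 0, -0.16], 0, 0.8],
])

```text
time_s: 60.15
position: [0.4792, -0.1906, 0.2706]
tcp_rot: [0.0, 0.996, -0.084, 0.001]
contact_force: [0.6, -0.1, -0.0]
finger_gap: 0.0684
```

```bash
python3 - <<'E'
from h import *
d=env.grab_frame('wrist');crop(d,'w26.png',200,0,240,280,2.1,1.5)
d=env.grab_frame('top');crop(d,'t26.png',160,120,320,190,2.4,1.9)
d=env.grab_frame('scene');crop(d,'s26.png',190,110,300,190,2.6,1.5);crop(d,'s26b.png',190,120,160,120,5,1.6)
plan(.5,-.2,.2)
E
```

```text
shift [0.0211 0.0063 0.0694] turn 0 | at [ 0.4803 -0.1903  0.2694] yaw -9.59 t 60.3 F [ 0.9  0.2 -0.5] gap 0.0682
```

View pics/w26.png

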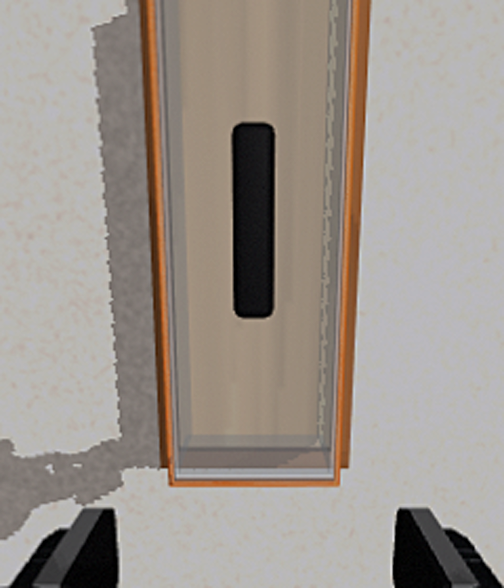

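View pics/t26.png

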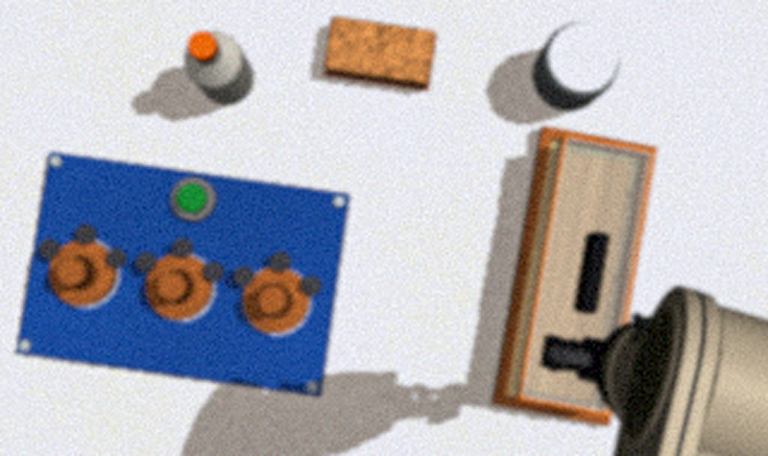

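View pics/s26b.png

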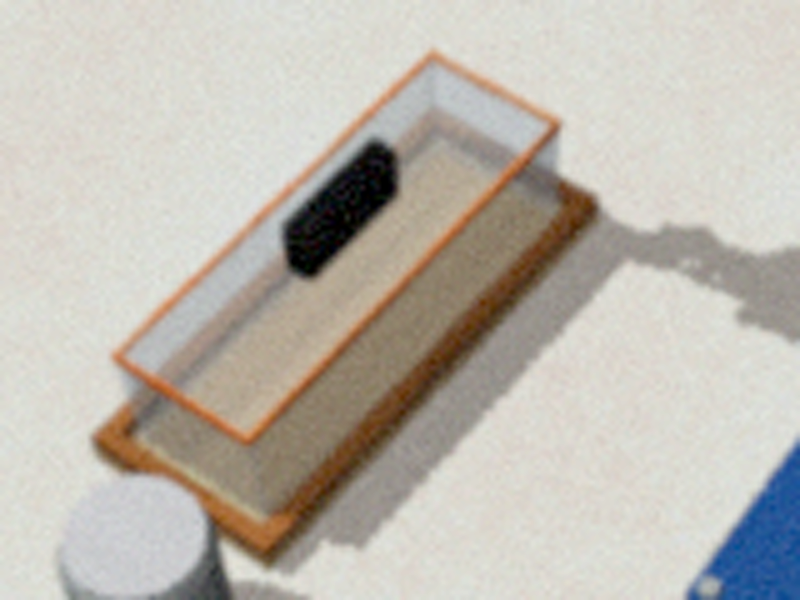

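View pics/s26.png

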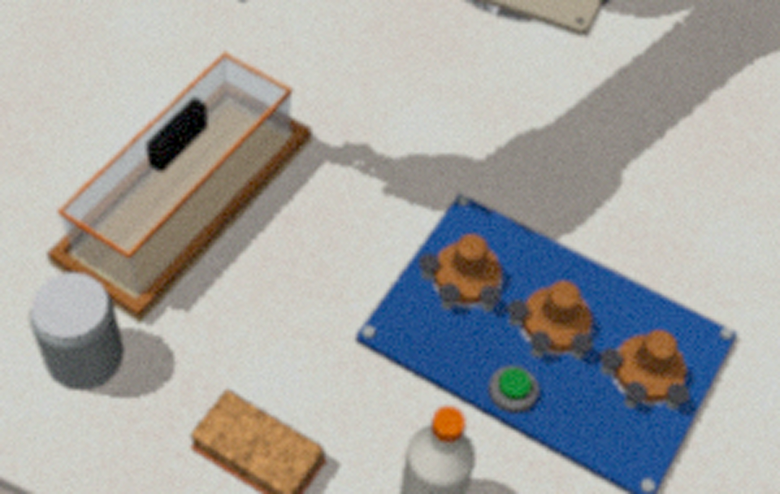

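The cover's corners appear within a pixel or two of the starting picture ((433,52), (560,123), (250,440), (115,356)). The three feet are home and the bystanders are untouched. Handing in.

```bash
python3 -c "
from h import *
print(env.close_job())"
```

```text
the job is handed in; nothing more can be done
None
```

The job is done and handed in, at about 60 s of the 210 s allowed. The hand-in gives no verdict, so what follows rests on my own checks.

- **Cover off:** I lifted it off and stood it upright on the bench to the right of the tray.
- **Feet:** All three were there. Each was slid into its own nest under the pin heads, let go, and pushed from behind until it stopped at 12–22 N. The stops at the three nests agreed with the 104 mm spacing to about 0.3 mm.
- **Knock:** The foot in nest 3 was knocked out while I worked on another one. I slid it back in before pressing the button, and it stopped at the same place as before.
- **Button:** It reached a hard stop about 6.2–6.6 mm below where it springs back to, at about 23 N, so it went right down. My force reading just above the bottom was about 4 N rather than the stated 5 N, within the sensor's noise.
- **Cover back:** It touched the tray floor at the expected height. In the last scene picture its corners are within about 2 pixels of where they started.

The last pictures show all three feet home, the cover square and fully down on the empty tray, the bottle, sanding block and tin where they were, and the gripper clear of everything.

One disagreement came up: the wrist camera read about 2 mm to one side of the arm's own position. I corrected for that when aligning the first nest, re-gripping the knocked foot and centring the cover.

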